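Clear the carton chute and fill the display tray in order

TASK

A carton is jammed behind the gate at the mouth of the feed chute: nudge it back up the slope until it is clear of the overhanging lips, lift it out, and lay it flat in pocket 1 of the white display tray (the pockets are numbered by their dots). Then lay every carton from the catch tray flat in the next pockets, strictly in number order from 2 up with none skipped, and when all are packed press the grey restart button by the chute fully down and let it go. Leave the glass jar alone.

Things in the scene. Friction and masses are not known exactly. Their poses are not given: they have to be found in the camera images.
- chute: steel feed chute fixed on the table, floor sloping at 10 degrees, 200 mm long along the slope, to a 13 mm high stop at the top; channel 54 mm wide, walls 4 mm thick. Origin on the table under the middle of the mouth; x points level in the uphill direction, z up. A carton rests by friction wherever it is left on the slope
- chute_mouth (a point): middle of the chute floor at its open lower mouth, 50 mm above the table; axes as the chute. Two gate posts here (8 mm along the slope, up to the lips) leave a 36 mm gap between them. Nothing lies in front of the mouth but open air above the table or catch tray
- lips_end (a point): middle of the chute floor 70 mm up the slope from the mouth; axes as the chute. Below it the walls are 47 mm high with inward lips (undersides 43 mm, tops 47 mm above the floor) that leave a 36 mm slot open along the middle; above it the walls are 13 mm high and the channel is open on top
- jam: the carton jammed in the chute: a rigid maroon carton with gold bands, 80 (its x) x 50 (its y) x 40 mm (its z), about 90 g; origin at its centre. At the start it lies lengthwise in the channel, its x axis up the slope, its front end against the two gate posts and its front 60 mm under the lips
- catch: fixed steel catch tray, 330 (x) x 235 (y) x 13 mm outside, walls 4 mm thick, inner floor 4 mm above the table; origin under its centre
- c1: one of the finished cartons lying flat in the catch tray (three to five are there): a rigid maroon carton with gold bands, 80 (its x) x 50 (its y) x 40 mm (its z), about 90 g; origin at its centre
- c2: one of the finished cartons lying flat in the catch tray (three to five are there): a rigid maroon carton with gold bands, 80 (its x) x 50 (its y) x 40 mm (its z), about 90 g; origin at its centre
- c3: one of the finished cartons lying flat in the catch tray (three to five are there): a rigid maroon carton with gold bands, 80 (its x) x 50 (its y) x 40 mm (its z), about 90 g; origin at its centre
- c4: one of the finished cartons lying flat in the catch tray (three to five are there): a rigid maroon carton with gold bands, 80 (its x) x 50 (its y) x 40 mm (its z), about 90 g; origin at its centre
- c5: one of the finished cartons lying flat in the catch tray (three to five are there): a rigid maroon carton with gold bands, 80 (its x) x 50 (its y) x 40 mm (its z), about 90 g; origin at its centre
- tray: fixed white display tray, 330 (x) x 186 (y) x 15 mm, with six pockets in three rows of two; origin under its centre. Each pocket is 90 (x) x 60 (y) x 12 mm deep, its floor 3 mm above the table; the lands between pockets are 16 mm wide along x and 24 mm along y
- pocket1 (a point): centre of the floor of pocket 1, axes as the tray; 1 black dot on the land at the -x (robot) side of the pocket marks its number
- pocket2 (a point): centre of the floor of pocket 2, axes as the tray; 2 black dots on the land at the -x (robot) side of the pocket mark its number
- pocket3 (a point): centre of the floor of pocket 3, axes as the tray; 3 black dots on the land at the -x (robot) side of the pocket mark its number
- pocket4 (a point): centre of the floor of pocket 4, axes as the tray; 4 black dots on the land at the -x (robot) side of the pocket mark its number
- pocket5 (a point): centre of the floor of pocket 5, axes as the tray; 5 black dots on the land at the -x (robot) side of the pocket mark its number
- pocket6 (a point): centre of the floor of pocket 6, axes as the tray; 6 black dots on the land at the -x (robot) side of the pocket mark its number
- restart_top (a point): centre of the top of the grey restart push button (32 mm across, in a low black box by the chute); it is pressed straight down
- restart (a joint): travel of the restart button: 0 released, 0.006 m fully down, which takes 5 N; it springs back
- jar: bystander: lidded glass jar 60 mm across, 85 mm tall, standing near the chute mouth, away from the robot; origin at the centre of its foot
Not all that is in view belongs to the job. What is shaped like the jam but blue or turquoise is not meant.

How it is judged:
By the outcome, as a careful person would: the job done as asked, in the order asked, and still so for the second after the job is handed in, with the robot touching nothing.
Of c1, c2, c3, c4, c5 only 3 to 5 are there at a start; the rules pass over those that are not, and their reading is None.
At some moment in a run one of c1, c2, c3, c4, c5 may be knocked a few centimetres aside while the robot is not near it.
Once in a run the grip may slacken for a moment while it holds something.
It also fails if it takes over 208 s, if anything falls off the work surface, if the arm or the gripper's body presses on something with over 40 N, if the wrist force passes 120 N, or if a joint passes its speed limit or range.

ROBOT

A 6-joint arm with a two-finger parallel gripper is mounted at the origin on the work surface. World frame = base frame: x ahead of the robot, y to its left, z up, the work surface at z = 0. Lengths are in m, angles in rad, forces in N, time in s.
With the tool pointing down it reaches from about 0.35 to 0.975 m from the base axis. Payload 4.9 kg.
Tool frame: the origin (TCP) lies at the very end of the fingers, on their centre line; the grasp point (between the pads) lies behind it (manip.pinch_z is the y of the grasp point in the tool frame, in m); y points along the fingers, x is the direction in which the jaws open and shut, and the axes are right-handed (so a half turn about y gives the same grasp; the last joint's range is limited). The gripper opens to 85 mm and grips with 20 to 120 N. Pads are 22 mm wide; open, the fingers measure 114 mm over their backs; the gripper's body (76 mm by 85 mm) begins 54 mm behind the grasp point. The pads swing forward as they close: fully open they stand 13 mm farther back than shut.
Start: joints at [-1.287, 0.053, 1.613, -0, 1.476, -0.119], TCP at [0.245, -0.575, 0.231] pointing down, gripper open.
Joint ranges: [-3.01, 3.01], [-1.01, 2.22], [0.06, 2.58], [-1.02, 4.17], [0.09, 2.62], [-3.14, 3.14]. Speed limits (rad/s): [2.57, 2.57, 3.14, 3.14, 3.14, 3.14].

INTERFACE

Orientations are given as a unit quaternion [w, x, y, z].
In Python, from plant import manip gives the robot as it stands.
- The arm moves only by the tool drive_tool, never from a script. Its argument "motion" is a list of rows, each a list of 3 entries, a list of its own where there are three numbers: the shift along the tool's x, y, z in units of 25 mm (1.0 is 25 mm), then the turn, a rotation vector about the tool's x, y, z in units of 5 degrees (1.0 is 5 degrees), then the closure, from -1 (fully open) to 1 (shut). A call has 1 to 12 rows; each row shifts and turns the commanded pose from where the row before left it, along the tool's axes as they then stand; what a row does not reach is not made up. A row lasts 1/10 s, in which the tool goes at most 50 mm and 8.59 degrees, less where a joint would pass 70% of its speed; a pose out of reach is approached as far as the arm can. A call is refused whole if a number of a shift passes 1 or a number of a turn 1, either way. A call with a gripper value outside its range is refused whole. The fingers move at their own pace and stop on an object; the grip force is fixed at half the most. Time passes only in rows, so rows that do not move let the fingers close. It gives the time, the measured TCP pose, the force and the opening at its end, in the units of the state.
- manip.state(): the state, without advancing time (a new reading comes with each control period).
- manip.grab_frame(name): name is "scene" or "top"; returns a dict with "img" (420x560x3 uint8, blue, green, red), "range_z" (420x560 float32, m along the optical axis (not along the pixel's ray), 0 where there is no reading), "camera_matrix" (3x3 intrinsics, pixels), "world_from_camera" (4x4, takes a point from camera to world coordinates). Camera axes: x right, y down, z forward; pixel columns grow to the right and rows downward; lengths in m; the calibration is good to about 2 mm. A picture is of the moment at which its call begins.
- manip.job_done(): hands the job in, once; it reports no verdict.
The state is a dict: "time": time; "joint_pos": joint angles; "joint_vel": joint speeds; "joint_efforts": joint torques, N m; "tool_pos": TCP position; "tool_rot": TCP orientation; "contact_force": force on the tool from outside, world axes, zero at the start; "ft_torque": the same for the moment, N m; "gripper_width": opening from 0.0 (shut) to 1.0 (fully open).
Only numpy, scipy, OpenCV 4.12 (cv2) and the standard library are available. Lean on these libraries where they do the work, as an engineer would, in place of code of your own. Each camera call takes 0.05 s, during which the arm holds its last target. There are 200 camera calls.

## Working session

There is one attempt and no reset: what is moved stays moved. The work goes in short steps, Python scripts to look and compute and a tool call to move; the robot and the scene stay as the last step left them, time stands still between calls to the robot, and variables do not carry over. Pictures are saved under pics/ and viewed, about 12 in all and at most 16, crops included, and the job is handed in when it is done.

Besides the shell and the picture viewer there is one more tool, called after "Emit:" as name(argument=value, ...) on one line, values as JSON. drive_tool: Moves the arm, as the interface text tells. Its arguments: {"type":"object","properties":{"motion":{"type":"array","items":{"type":"array"}}},"required":["motion"]}

```bash
ls; mkdir -p pics; python3 - <<'E'
from plant import manip
import cv2,numpy as np
print(manip.state(), manip.pinch_z)
for n in("scene","top"):
    f=manip.grab_frame(n); cv2.imwrite(f"pics/a_{n}.png",f["img"]); np.savez(f"a_{n}.npz",**f)
    print(f["camera_matrix"],f["world_from_camera"].round(4))
E
```

```text
pics
{'time': 0.0, 'joint_pos': array([-1.28696504e+00,  5.33247209e-02,  1.61431498e+00, -1.00178548e-05,
        1.47598091e+00, -1.19012846e-01]), 'joint_vel': array([-0.0016366 , -0.00185238, -0.0009001 ,  0.00136521,  0.00043073,
       -0.00115794]), 'joint_efforts': array([-1.88830505e-03, -3.93682981e+01, -3.70181465e+01, -3.01533046e-04,
        6.99072421e-03,  4.01683764e-06]), 'tool_pos': array([ 0.24483636, -0.57436659,  0.2300704 ]), 'tool_rot': array([ 0.59038368, -0.589462  ,  0.3904089 , -0.38931035]), 'contact_force': array([-0.14202288, -0.49438836,  0.7221025 ]), 'ft_torque': array([ 0.00464206, -0.01244394, -0.03935197]), 'gripper_width': 0.9987497642288314} -0.0187
[[436.75403737   0.         294.77339216]
 [  0.         436.75403737 205.05354419]
 [  0.           0.           1.        ]] [[-0.8304  0.4433 -0.3376  0.8792]
 [ 0.5572  0.6595 -0.5045  0.5594]
 [-0.001  -0.6071 -0.7947  0.8961]
 [ 0.      0.      0.      1.    ]]
[[393.79022661   0.         285.3055436 ]
 [  0.         393.79022661 205.67807708]
 [  0.           0.           1.        ]] [[-0.069  -0.9733  0.219   0.3246]
 [-0.9976  0.066  -0.0209  0.0857]
 [ 0.0058 -0.2199 -0.9755  1.1013]
 [ 0.      0.      0.      1.    ]]
```

View pics/a_scene.png

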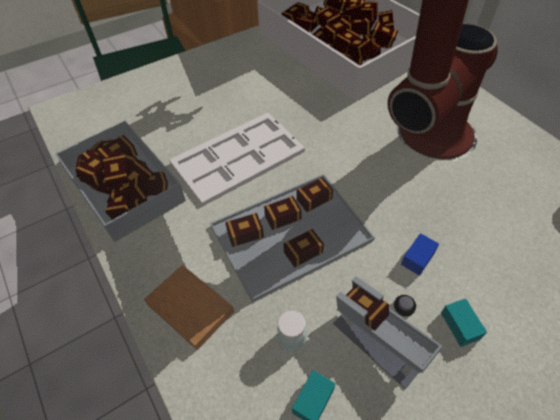

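View pics/a_top.png

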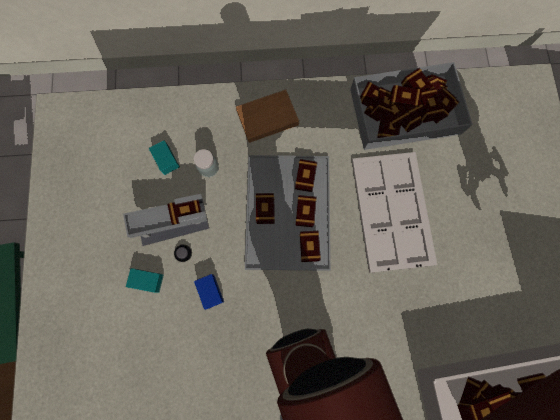

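```bash
cat > h.py <<'E'
import numpy as np, cv2
def load(n): return dict(np.load(n))
def grab(name,save=None):
    from plant import manip
    f=manip.grab_frame(name)
    if save: cv2.imwrite(f"pics/{save}.png",f["img"]); np.savez(save+".npz",**f)
    return f
def cloud(f):
    K=f["camera_matrix"];T=f["world_from_camera"];z=f["range_z"]
    v,u=np.mgrid[:z.shape[0],:z.shape[1]]
    P=np.stack([(u-K[0,2])/K[0,0]*z,(v-K[1,2])/K[1,1]*z,z],-1)
    W=P@T[:3,:3].T+T[:3,3]; W[z<=0]=np.nan; return W
def ray(f,uv,z):
    K=f["camera_matrix"];T=f["world_from_camera"];uv=np.atleast_2d(uv).astype(float)
    d=np.c_[(uv-K[:2,2])/K[0,0],np.ones(len(uv))]@T[:3,:3].T
    return T[:3,3]+d*((z-T[2,3])/d[:,2])[:,None]
def pix(f,P):
    T=f["world_from_camera"];q=(np.atleast_2d(P)-T[:3,3])@T[:3,:3]
    q=q@f["camera_matrix"].T; return q[:,:2]/q[:,2:]
def cartons(f,zlo,zhi,box,ztop):
    """maroon/gold top faces: centre, long-axis angle, sizes (rays onto z=ztop)"""
    W=cloud(f);hsv=cv2.cvtColor(f["img"],cv2.COLOR_BGR2HSV)
    h,s=hsv[...,0],hsv[...,1]
    m=(s>90)&((h<35)|(h>165))&(W[...,2]>zlo)&(W[...,2]<zhi)
    x0,x1,y0,y1=box
    m&=(W[...,0]>x0)&(W[...,0]<x1)&(W[...,1]>y0)&(W[...,1]<y1)
    cs,_=cv2.findContours(m.astype(np.uint8),cv2.RETR_EXTERNAL,cv2.CHAIN_APPROX_NONE)
    out=[]
    for c in cs:
        if cv2.contourArea(c)<60: continue
        p=ray(f,c[:,0],ztop)[:,:2]
        (cx,cy),(w,h_),a=cv2.minAreaRect((p*1000).astype(np.float32))
        if h_>w: w,h_,a=h_,w,a+90
        a=(a+90)%180-90
        out.append((cx/1000,cy/1000,a,w,h_,np.nanmedian(W[c[:,0,1],c[:,0,0],2]),c[:,0].mean(0)))
    return out
E
python3 - <<'E'
from h import *
np.set_printoptions(precision=4,suppress=True)
f=load("a_top.npz");g=load("a_scene.npz")
W=cloud(f)
for n,(u,v) in dict(table=(100,350),catchfloor=(285,240),traytop=(425,260),trayland=(360,225),pock=(378,220),carton=(306,210),jam=(185,210),chute=(150,217),btn=(182,252),stop=(127,222),jar=(203,160)).items(): print(n,W[v,u])
for nm,q in(("top",f),("scene",g)):
    for c in cartons(q,.034,.12,(.2,.9,-.2,.5),.044): print(nm,np.array(c[:6]),c[6])
img=cv2.resize(f["img"][140:280,340:450],None,fx=5,fy=4.2,interpolation=cv2.INTER_CUBIC)
a=cv2.resize(f["img"][140:280,110:240],None,fx=4,fy=4,interpolation=cv2.INTER_CUBIC)
b=cv2.resize(f["img"][140:280,345:445],None,fx=4,fy=4,interpolation=cv2.INTER_CUBIC)
cv2.imwrite("pics/crop1.png",cv2.convertScaleAbs(np.hstack([a[:, :400],b]),alpha=1.5))
E
```

```text
table [ 0.2151  0.5776 -0.0005]
catchfloor [0.4732 0.0698 0.    ]
traytop [ 0.3905 -0.314   0.004 ]
trayland [ 0.5013 -0.1455  0.0004]
pock [ 0.5119 -0.1978  0.0022]
carton [0.5467 0.0069 0.0403]
jam [0.5561 0.3255 0.0973]
chute [0.5487 0.4237 0.0744]
btn [0.4569 0.354  0.019 ]
stop [0.5366 0.4791 0.0874]
jar [0.6946 0.278  0.085 ]
top [ 0.4481  0.0049 -0.0682 79.7994 49.9345  0.043 ] [309.5889 245.5333]
top [  0.5666   0.3401 -82.2647  84.5673  59.8103   0.0974] [182.5579 210.1368]
top [ 0.5465  0.0075 -9.398  80.5382 49.8729  0.0426] [305.4886 210.2614]
top [ 0.5623  0.1206 -3.5612 78.9573 47.0733  0.0428] [264.5    207.4773]
top [  0.6501  -0.0007 -13.3832  81.6277  49.4724   0.0428] [305.6071 173.6071]
top [ 0.871  -0.1933 -0.1118 86.4224 29.0153  0.0604] [366.2459  98.1475]
scene [  0.538    0.3195 -80.9579  87.8535  64.149    0.0941] [370.05   306.9857]
scene [ 0.5663  0.1241 -1.9343 81.3814 53.8285  0.042 ] [301.1712 246.4685]
scene [  0.6529   0.004  -13.2376  76.9829  57.0413   0.0424] [243.5258 226.7835]
scene [ 0.8759 -0.2103 11.0667 50.6331 32.0371  0.0656] [121.2593 207.8704]
scene [  0.55     0.0115 -10.3078  80.0556  55.9911   0.0417] [281.4842 210.3053]
scene [ 0.4523  0.0079 -1.0312 83.8205 56.3747  0.0421] [314.7117 192.2703]
```

View pics/crop1.png

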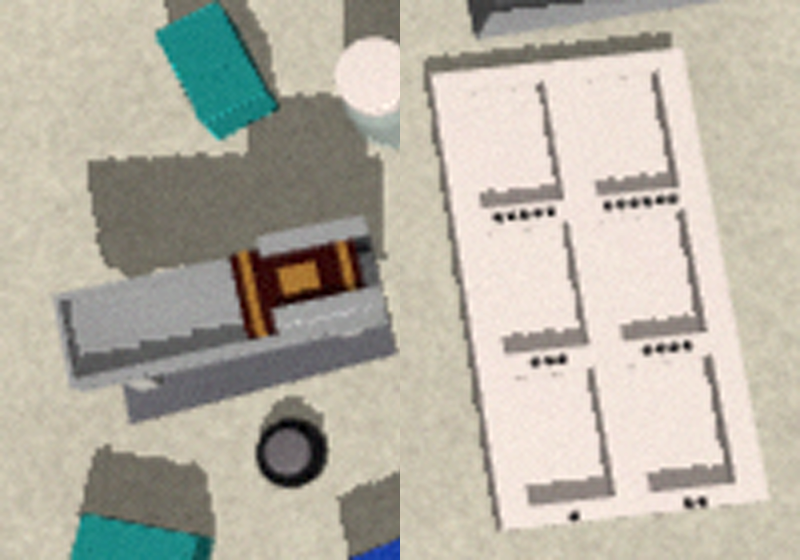

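```bash
python3 - <<'E'
from h import *
np.set_printoptions(precision=4,suppress=True)
f=load("a_top.npz");g=load("a_scene.npz")
def rect(p):
    (cx,cy),(w,h),a=cv2.minAreaRect((p*1000).astype(np.float32)); return np.array([cx,cy,w,h,a])
for nm,q in(("top",f),("scene",g)):
    W=cloud(q);hsv=cv2.cvtColor(q["img"],cv2.COLOR_BGR2HSV);s,v=hsv[...,1],hsv[...,2]
    box=lambda x0,x1,y0,y1:(W[...,0]>x0)&(W[...,0]<x1)&(W[...,1]>y0)&(W[...,1]<y1)
    # tray
    m=(box(.28,.8,-.45,-.05)&(s<45)&(v>165)).astype(np.uint8)
    m=cv2.morphologyEx(m,cv2.MORPH_OPEN,np.ones((5,5)))
    c=max(cv2.findContours(m,0,cv2.CHAIN_APPROX_NONE)[0],key=cv2.contourArea)
    print(nm,"tray",rect(ray(q,c[:,0],.015)[:,:2]), "v",np.percentile(v[m>0],[5,50]))
    if nm=="top":
        hull=np.zeros_like(m);cv2.fillPoly(hull,[cv2.convexHull(c)],1);hull=cv2.dilate(hull,np.ones((3,3)))
        d=((v<110)&(hull>0)&(s<90)).astype(np.uint8)
        k=cv2.dilate(d,np.ones((1,5)));
        n,l,st,ce=cv2.connectedComponentsWithStats(k)
        for i in range(1,n):
            yy,xx=np.nonzero((l==i)&(d>0)); 
            if len(xx)>1: print(" dots",ce[i],len(xx),ray(q,[(xx.min()+xx.max())/2,(yy.min()+yy.max())/2],.015)[0])
    # catch
    m=(box(.25,.8,-.1,.25)&(s<60)&(v<150)).astype(np.uint8)
    # chute
    m=box(.42,.68,.2,.56)&(W[...,2]>.05)
    m=m&~((W[...,0]>.63))
    P=W[m];print(nm,"chute",rect(P[:,:2]),P[:,2].max())
    # chute floor plane, open part
    # button, jar
    b=box(.42,.48,.31,.39)&(W[...,2]>.012); P=W[b]; print(nm,"btnbox",rect(P[:,:2]),np.percentile(P[:,2],[5,50,95]))
    j=box(.6,.8,.2,.35)&(W[...,2]>.06); P=W[j]; print(nm,"jar",rect(P[:,:2]),np.median(P[:,2]))
from plant import manip
from scipy.spatial.transform import Rotation as R
print(R.from_quat(np.roll(manip.state()["tool_rot"],-1)).as_matrix())
E
```

```text
Traceback (most recent call last):
ValueError: max() iterable argument is empty
```

```bash
cat > m1.py <<'E'
from h import *
np.set_printoptions(precision=4,suppress=True)
f=load("a_top.npz");g=load("a_scene.npz")
def rect(p):
    (cx,cy),(w,h),a=cv2.minAreaRect((p*1000).astype(np.float32)); return np.array([cx,cy,w,h,a])
print(f["img"][260,425],f["img"][350,100])
for nm,q in(("top",f),("scene",g)):
    W=cloud(q);hsv=cv2.cvtColor(q["img"],cv2.COLOR_BGR2HSV);s,v=hsv[...,1],hsv[...,2]
    box=lambda x0,x1,y0,y1:(W[...,0]>x0)&(W[...,0]<x1)&(W[...,1]>y0)&(W[...,1]<y1)
    r,b_=q["img"][...,2].astype(int),q["img"][...,0].astype(int)
    m=(box(.28,.8,-.45,-.05)&(v>125)&(b_>.87*r)).astype(np.uint8)
    m=cv2.morphologyEx(m,cv2.MORPH_OPEN,np.ones((3,3)))
    c=max(cv2.findContours(m,0,cv2.CHAIN_APPROX_NONE)[0],key=cv2.contourArea)
    print(nm,"tray",rect(ray(q,c[:,0],.015)[:,:2]), "v",np.percentile(v[m>0],[5,50]))
    if nm=="top":
        hull=np.zeros_like(m);cv2.fillPoly(hull,[cv2.convexHull(c)],1)
        d=((v<75)&(hull>0)).astype(np.uint8)
        k=cv2.dilate(d,np.ones((1,5)));
        n,l,st,ce=cv2.connectedComponentsWithStats(k)
        for i in range(1,n):
            yy,xx=np.nonzero((l==i)&(d>0)); 
            if len(xx)>1: print(" dots",ce[i],len(xx),ray(q,[(xx.min()+xx.max())/2,(yy.min()+yy.max())/2],.015)[0])
    m=box(.42,.63,.2,.56)&(W[...,2]>.05)
    P=W[m];print(nm,"chute",rect(P[:,:2]),P[:,2].max())
    b=box(.42,.48,.31,.39)&(W[...,2]>.012); P=W[b]; print(nm,"btnbox",rect(P[:,:2]),np.percentile(P[:,2],[5,50,95]))
    j=box(.6,.8,.2,.35)&(W[...,2]>.06); P=W[j]; print(nm,"jar",rect(P[:,:2]),np.median(P[:,2]))
from plant import manip
from scipy.spatial.transform import Rotation as R
print(R.from_quat(np.roll(manip.state()["tool_rot"],-1)).as_matrix())
E
python3 m1.py
```

```text
[90 92 97] [121 133 136]
top tray [ 536.9299 -242.4719  337.9402  190.1007    2.685 ] v [140. 161.]
 dots [406.4706 151.2941] 7 [ 0.7063 -0.3052  0.015 ]
 dots [389.92 153.12] 8 [ 0.7052 -0.252   0.015 ]
 dots [405.1628 190.    ] 19 [ 0.5912 -0.2807  0.015 ]
 dots [375.6053 193.1053] 14 [ 0.588  -0.1968  0.015 ]
 dots [411.2286 226.4857] 14 [ 0.4849 -0.2859  0.015 ]
 dots [381.44 229.88] 10 [ 0.4808 -0.2008  0.015 ]
 dots [418.625  265.1667] 8 [ 0.3775 -0.2902  0.015 ]
 dots [388.2727 268.5455] 3 [ 0.3737 -0.2069  0.015 ]
top chute [547.5651 379.8694  65.0689 207.4209  11.4357] 0.11073412072491573
top btnbox [455.9444 352.7457  38.7879  42.0454  89.6924] [0.0125 0.0191 0.0236]
top jar [700.8356 278.0995  52.2455  50.9684  26.6382] 0.0835813738130764
scene tray [ 545.16   -236.3932  395.8344  511.5057   89.9364] v [146. 167.]
scene chute [548.7569 381.0018  66.4233 208.8357  11.1961] 0.11029314543765911
scene btnbox [457.9109 356.4549  42.6591  44.6408  75.8506] [0.0122 0.02   0.0231]
scene jar [701.6784 280.1442  52.8288  52.079   30.0398] 0.0839995857328456
[[ 0.392  -0.0005  0.92  ]
 [-0.92    0.0018  0.392 ]
 [-0.0019 -1.      0.0002]]
```

```bash
cat > m2.py <<'E'
from h import *
np.set_printoptions(precision=1,suppress=True)
f=load("a_top.npz");g=load("a_scene.npz")
th=np.radians(90+11.3);e=np.array([np.cos(th),np.sin(th),0]);l=np.cross([0,0,1],e)
a=np.radians(10);s_=e*np.cos(a)+np.array([0,0,np.sin(a)]);n_=np.cross(s_,l)
o=np.array([.5667,.2867,.05])
for nm,q in(("top",f),("scene",g)):
    W=cloud(q);hsv=cv2.cvtColor(q["img"],cv2.COLOR_BGR2HSV);h,s,v=cv2.split(hsv)
    D=(W-o)*1000;S,L,N=D@s_,D@l,D@n_
    reg=(S>-25)&(S<225)&(abs(L)<45)&(N>-8)&(N<70)
    mar=(s>90)&((h<35)|(h>165))&reg
    for x in range(-20,220,15):
        b=reg&(S>=x)&(S<x+15);bm=mar&b
        p=lambda M,k:(np.percentile(M[k],[2,50,98]) if k.sum()>4 else None)
        print(nm,x,b.sum(),"L",p(L,b&(N>5)),"N",p(N,b),"| mar L",p(L,bm),"N",p(N,bm))
    print("mar S",np.percentile(S[mar],[1,99]),"all S",np.percentile(S[reg],[1,99]), "floor N",np.median(N[reg&(abs(L)<12)&(S>120)&(S<180)]))
    top=mar&(N>30)
    print("mar top S",np.percentile(S[top],[1,99]))
E
python3 m2.py
```

```text
top -20 0 L None N None | mar L None N None
top -5 115 L [-30.4   2.7  30.8] N [-3.7 30.  48.6] | mar L None N None
top 10 163 L [-29.7   2.6  30.9] N [-0.6 40.2 48.4] | mar L [-18.   -2.5  13.8] N [35.1 38.9 42.9]
top 25 166 L [-29.6   2.1  31. ] N [ 0.1 40.8 48.9] | mar L [-17.4  -0.9  13.9] N [35.5 38.9 43.5]
top 40 168 L [-30.3   3.8  30.8] N [-0.1 41.  48.5] | mar L [-17.   -1.5  13.6] N [36.3 39.7 43.3]
top 55 168 L [-30.1   2.5  30.9] N [-1.  40.6 48.4] | mar L [-17.2  -1.3  14.2] N [35.6 39.1 42.8]
top 70 150 L [-23.9   6.6  30.6] N [-0.7 38.  42.1] | mar L [-23.5   3.5  25.1] N [16.3 38.6 42.4]
top 85 130 L [-30.3   7.6  30.6] N [-4.1  1.  41. ] | mar L [-21.    3.4  24.7] N [ 0.8 38.8 42.4]
top 100 145 L [-31.8 -26.5  31.4] N [-4.5 -0.1 14.1] | mar L None N None
top 115 149 L [-31.5 -15.6  30.7] N [-4.9 -0.1 12.8] | mar L None N None
top 130 147 L [-30.8   0.   30.8] N [-5.3 -0.5 13.6] | mar L None N None
top 145 150 L [-31.1  26.6  30.3] N [-4.7 -0.5 12.4] | mar L None N None
top 160 151 L [-31.1  -9.7  30.8] N [-4.7 -0.3 13.8] | mar L None N None
top 175 153 L [-31.4  27.
[... 936 characters left out ...]
r L [-24.6  -3.1  19.6] N [10.2 32.8 41.1]
scene 100 268 L [-31.6  -0.9  30.4] N [-3.1  0.2 13.6] | mar L None N None
scene 115 267 L [-31.8 -27.3  30.9] N [-3.4  0.2 14.1] | mar L None N None
scene 130 282 L [-31.7 -26.3  30.6] N [-3.4  0.1 14.2] | mar L None N None
scene 145 282 L [-31.9  -0.4  30.6] N [-3.2 -0.1 13.1] | mar L None N None
scene 160 300 L [-31.4 -26.5  31. ] N [-3.2  0.  13.6] | mar L None N None
scene 175 299 L [-31.7 -26.7  31.3] N [-3.4  0.4 14.2] | mar L None N None
scene 190 290 L [-31.6  -1.2  30.5] N [-2.7  4.8 14.5] | mar L None N None
scene 205 0 L None N None | mar L None N None
mar S [13.5 89.8] all S [  3.  203.4] floor N -0.576459966960191
mar top S [13.4 89.5]
```

```bash
cat > plan.py <<'E'
from h import *
from scipy.spatial.transform import Rotation as R
from plant import manip
np.set_printoptions(precision=3,suppress=True)
th=np.radians(101.3);E=np.array([np.cos(th),np.sin(th),0]);LAT=np.cross([0,0,1],E)
a=np.radians(10);SL=E*np.cos(a)+np.array([0,0,np.sin(a)]);NO=np.cross(SL,LAT)
MO=np.array([.5667,.2867,.05])
def chute(s,l,n): return MO+(s*SL+l*LAT+n*NO)/1000
TA=np.radians(2.67);TC=np.array([.536,-.2415,0])
def pocket(k,z=0.):
    r=(k-1)//2-1;c=1-2*((k-1)%2);x,y=.106*r,.042*c
    return TC+np.array([x*np.cos(TA)-y*np.sin(TA),x*np.sin(TA)+y*np.cos(TA),z])
def pose(xdir,down=(0,0,-1)):
    y=np.array(down,float);x=np.array(xdir,float);x-=y*(x@y);x/=np.linalg.norm(x)
    return np.c_[x,y,np.cross(x,y)]
def flat(deg): # jaw axis (tool x) at this world angle, pointing down
    t=np.radians(deg);return pose((np.cos(t),np.sin(t),0))
def go(p,Rt,sym=True):
    st=manip.state();R0=R.from_quat(np.roll(st["tool_rot"],-1)).as_matrix()
    if sym:
        al=Rt@np.diag([-1,1,-1])
        Rt=min((Rt,al),key=lambda M:R.from_matrix(R0.T@M).magnitude())
    t=R.from_matrix(R0.T@Rt).as_rotvec(degrees=True)/5
    d=(np.array(p)-st["tool_pos"])/.025
    print("t",round(st["time"],2),"pos",st["tool_pos"],"q",st["joint_pos"],"F",st["contact_force"],"w",round(st["gripper_width"],3))
    print(" turn(tool)",t," shift before-turn axes",R0.T@d," after-turn axes",Rt.T@d)
E
python3 - <<'E'
from plan import *
go(chute(-50,0,90),pose(-SL,-NO),False)
print(chute(-50,0,90),[pocket(k) for k in range(1,7)])
E
```

```text
t 0.1 pos [ 0.245 -0.574  0.23 ] q [-1.287  0.053  1.614  0.     1.476 -0.119] F [-0.352 -0.797 -0.409] w 1.001
 turn(tool) [0.205 2.35  1.971]  shift before-turn axes [-24.094   4.06   24.815]  after-turn axes [-27.528   8.925  19.373]
[0.579 0.223 0.13 ] [array([ 0.428, -0.204,  0.   ]), array([ 0.432, -0.288,  0.   ]), array([ 0.534, -0.2  ,  0.   ]), array([ 0.538, -0.283,  0.   ]), array([ 0.64 , -0.195,  0.   ]), array([ 0.644, -0.279,  0.   ])]
```

Emit:
drive_tool(motion=[[[-1,0,1],[0,0,0],1],[[-1,0,1],[0,0,0],1],[[-1,0,1],[0,0,0],1],[[-1,0,1],[0,0,0],1],[[-1,0,1],[0,0,0],1],[[-1,0,1],[0,0,0],1],[[-1,0,1],[0,0,0],1],[[-1,0,1],[0,0,0],1],[[-1,0,1],[0,0,0],1],[[-1,0,1],[0,0,0],1],[[-1,0,1],[0,0,0],1],[[-1,0,1],[0,0,0],1]])

```text
time: 1.3
tool_pos: [0.4034, -0.1799, 0.2309]
tool_rot: [0.59, -0.59, 0.39, -0.39]
contact_force: [0.1, 0.1, 0.4]
gripper_width: -0.001
```

Emit:
drive_tool(motion=[[[-1,0,1],[0,0,0],1],[[-1,0,1],[0,0,0],1],[[-1,0,1],[0,0,0],1],[[-1,0,1],[0,0,0],1],[[-1,0,1],[0,0,0],1],[[-1,0,1],[0,0,0],1],[[-1,0,1],[0,0,0],1],[[-1,0,1],[0,0,0],1],[[-1,0,0.8],[0,0,0],1],[[-0.5,0,1],[0.07,0.8,0.7],1],[[0,0,1],[0.07,0.8,0.7],1],[[0,0,0],[0.07,0.75,0.6],1]])

```text
time: 2.5
tool_pos: [0.5607, 0.1426, 0.2306]
tool_rot: [0.584, -0.505, 0.496, -0.398]
contact_force: [-0.5, -0.7, -0.7]
gripper_width: -0.001
```

```bash
python3 -c "
from plan import *
go(chute(-50,0,17),pose(-SL,-NO),False)"
```

```text
t 2.5 pos [0.561 0.143 0.231] q [ 0.035 -0.055  1.729  0.176  1.498  1.394] F [-0.479 -0.698 -0.667] w -0.001
 turn(tool) [ 0.007 -0.014 -0.035]  shift before-turn axes [-2.246  7.415  1.368]  after-turn axes [-2.267  7.409  1.366]
```

Emit:
drive_tool(motion=[[[-0.75,1,0.45],[0,0,0],1],[[-0.75,1,0.45],[0,0,0],1],[[-0.75,1,0.45],[0,0,0],1],[[0,1,0],[0,0,0],1],[[0,1,0],[0,0,0],1],[[0,1,0],[0,0,0],1],[[0,1,0],[0,0,0],1],[[0,0.4,0],[0,0,0],1],[[0,0,0],[0,0,0],1]])

```text
time: 3.4
tool_pos: [0.5735, 0.2337, 0.0567]
tool_rot: [0.583, -0.507, 0.495, -0.398]
contact_force: [0.2, -0.3, 0.5]
gripper_width: -0.003
```

```bash
python3 -c "
from plan import *
go(chute(70,0,16),pose(-SL,-NO),False)
f=grab('scene','b'); cv2.imwrite('pics/b_c.png',cv2.resize(f['img'][220:400,260:460],None,fx=4,fy=3.3))"
```

```text
t 3.4 pos [0.573 0.234 0.057] q [0.187 0.197 1.771 0.189 1.186 1.489] F [ 0.165 -0.338  0.489] w -0.003
 turn(tool) [ 0.052 -0.006 -0.007]  shift before-turn axes [-4.855 -0.002  0.147]  after-turn axes [-4.855 -0.004  0.149]
```

View pics/b_c.png

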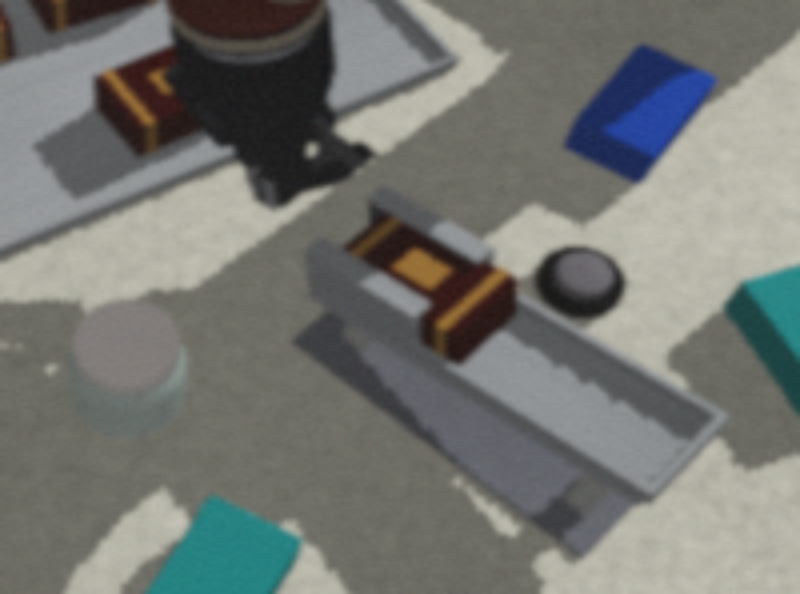

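Emit:
drive_tool(motion=[[[-0.5,0,0.15],[0.05,0,0],1],[[-0.5,0,0],[0,0,0],1],[[-0.4,0,0],[0,0,0],1],[[-0.3,0,0],[0,0,0],1],[[-0.3,0,0],[0,0,0],1],[[-0.3,0,0],[0,0,0],1],[[-0.3,0,0],[0,0,0],1]])

```text
time: 4.15
tool_pos: [0.5663, 0.2978, 0.0705]
tool_rot: [0.585, -0.504, 0.493, -0.4]
contact_force: [-0.2, -1.0, -0.5]
gripper_width: 0.001
```

Emit:
drive_tool(motion=[[[-0.3,0,0],[0,0,0],1],[[-0.3,0,0],[0,0,0],1],[[-0.3,0,0],[0,0,0],1],[[-0.3,0,0],[0,0,0],1],[[-0.3,0,0],[0,0,0],1],[[-0.3,0,0],[0,0,0],1],[[-0.25,0,0],[0,0,0],1],[[-0.2,0,0],[0,0,0],1],[[0,0,0],[0,0,0],1]])

```text
time: 5.05
tool_pos: [0.5553, 0.3525, 0.0802]
tool_rot: [0.585, -0.504, 0.494, -0.4]
contact_force: [0.4, 0.5, -0.1]
gripper_width: -0.002
```

```bash
cat >> plan.py <<'E'
def jam(f):
    W=cloud(f);h,s,v=cv2.split(cv2.cvtColor(f["img"],cv2.COLOR_BGR2HSV))
    D=(W-MO)*1000;S,L,N=D@SL,D@LAT,D@NO
    m=(s>90)&((h<35)|(h>165))&(S>-25)&(S<225)&(abs(L)<45)&(N>30)&(N<48)
    r=cv2.minAreaRect(np.c_[S[m],L[m]].astype(np.float32))
    print("jam top S",np.percentile(S[m],[1,99]),"L",np.percentile(L[m],[1,99]),r)
E
python3 -c "
from plan import *
go(chute(70,0,16),pose(-SL,-NO),False)
for n in('scene','top'): jam(grab(n,'c'+n))
"
```

```text
t 5.05 pos [0.555 0.353 0.08 ] q [0.379 0.226 1.693 0.185 1.192 1.686] F [ 0.375  0.521 -0.14 ] w -0.002
 turn(tool) [-0.049  0.007 -0.014]  shift before-turn axes [ 0.042  0.087 -0.067]  after-turn axes [ 0.042  0.087 -0.067]
jam top S [ 87.479 164.782] L [-25.138  24.062] ((125.06160736083984, -0.30950927734375), (80.27587127685547, 52.07820129394531), 0.7220318913459778)
jam top S [123.251 163.535] L [-22.591  25.682] ((151.6597442626953, 5.262617111206055), (43.649810791015625, 42.81955337524414), 61.26420211791992)
```

Emit:
drive_tool(motion=[[[0.1,-0.6,0],[0,0,0],1],[[0,-1,0],[0,0,0],1],[[0,-1,0],[0,0,0],1],[[0,-1,0],[0,0,0],1],[[-1,0,0],[0,-1,0],-1],[[-1,0,0],[0,-1,0],-1],[[0,0,0],[0,-1,0],-1],[[0,0,0],[0,-1,0],-1],[[0,0,0],[0,-1,0],-1],[[0,0,0],[0,-1,0],-1],[[0,0,0],[0,-1,0],-1],[[0,0,0],[0,-1,0],-1]])

```text
time: 6.35
tool_pos: [0.5473, 0.3811, 0.1783]
tool_rot: [0.719, -0.611, 0.262, -0.203]
contact_force: [-0.6, -0.4, -0.3]
gripper_width: 1.0
```

Emit:
drive_tool(motion=[[[0,0,0],[0,-1,0],-1],[[0,0,0],[0,-1,0],-1],[[0,0,0],[0,-1,0],-1],[[0,0,0],[0,-1,0],-1],[[0,0,0],[0,-1,0],-1],[[0,0,0],[0,-1,0],-1],[[0,0,0],[0,-1,0],-1],[[0,0,0],[0,-1,0],-1],[[0,0,0],[0,-1,0],-1],[[0,0,0],[0,-1,0],-1]])

```text
time: 7.35
tool_pos: [0.5473, 0.3811, 0.1783]
tool_rot: [0.763, -0.639, -0.066, 0.074]
contact_force: [-0.2, 0.5, -0.8]
gripper_width: 0.999
```

```bash
python3 -c "
from plan import *
go(chute(125,0,17),pose(LAT,-NO))
for n in('scene','top'): jam(grab(n,'c'+n))
"
```

```text
t 7.35 pos [0.547 0.381 0.178] q [0.425 0.145 1.611 0.174 1.343 0.19 ] F [-0.224  0.462 -0.796] w 0.999
 turn(tool) [-0.01   0.035  0.062]  shift before-turn axes [0.002 3.704 0.31 ]  after-turn axes [0.021 3.703 0.313]
jam top S [ 89.042 165.104] L [-25.379  24.568] ((125.85752868652344, 0.2039966583251953), (79.60186767578125, 52.58330535888672), 0.8206750154495239)
jam top S [156.117 161.735] L [-24.844 -20.924] ((158.72320556640625, -22.408498764038086), (6.895033836364746, 2.127991199493408), 26.282203674316406)
```

Emit:
drive_tool(motion=[[[0,1,0.3],[0,0,0.06],-1],[[0,1,0],[0,0,0],-1],[[0,1,0],[0,0,0],-1],[[0,0.5,0],[0,0,0],-1],[[0,0.28,0],[0,0,0],-1],[[0,0,0],[0,0,0],1],[[0,0,0],[0,0,0],1],[[0,0,0],[0,0,0],1],[[0,0,0],[0,0,0],1],[[0,0,0],[0,0,0],1],[[0,0,0],[0,0,0],1]])

```text
time: 8.55
tool_pos: [0.5436, 0.4054, 0.0874]
tool_rot: [0.763, -0.639, -0.064, 0.075]
contact_force: [0.8, -1.3, 5.3]
gripper_width: 0.57
```

Emit:
drive_tool(motion=[[[0,-0.4,0],[0,0,0],1],[[0,-0.8,0],[0,0,0],1],[[0,-1,0],[0,0,0],1],[[0,-1,0],[0,0,0],1],[[0,-1,0],[0,0,0],1],[[0,-0.8,0],[0,0,0],1]])

```text
time: 9.15
tool_pos: [0.5467, 0.3833, 0.21]
tool_rot: [0.763, -0.639, -0.063, 0.076]
contact_force: [-0.3, -0.4, -0.5]
gripper_width: 0.575
```

```bash
python3 -c "
from plan import *
print('to -87'); go(pocket(1,.15),flat(-87.33),False)
f=grab('scene','d'); cv2.imwrite('pics/d_c.png',cv2.resize(f['img'][200:400,260:460],None,fx=3,fy=3))
"
```

```text
to -87
t 9.15 pos [0.547 0.383 0.21 ] q [0.428 0.126 1.578 0.173 1.4   0.205] F [-0.291 -0.384 -0.541] w 0.575
 turn(tool) [-1.481 19.67  -1.73 ]  shift before-turn axes [ -9.254  -1.49  -22.209]  after-turn axes [23.267  2.4   -5.83 ]
```

View pics/d_c.png

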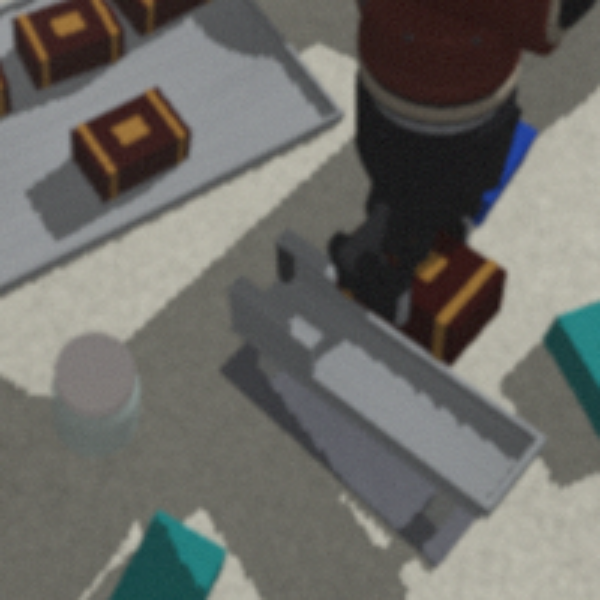

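Emit:
drive_tool(motion=[[[-0.3,0,-0.9],[-0.074,0.98,-0.086],1],[[-0.3,0,-0.9],[-0.074,0.98,-0.086],1],[[-0.1,0,-1],[-0.074,0.98,-0.086],1],[[-0.1,0,-1],[-0.074,0.98,-0.086],1],[[0.1,0,-1],[-0.074,0.98,-0.086],1],[[0.1,0,-1],[-0.074,0.98,-0.086],1],[[0.3,0,-1],[-0.074,0.98,-0.086],1],[[0.3,0,-1],[-0.074,0.98,-0.086],1],[[0.5,0,-0.8],[-0.074,0.98,-0.086],1],[[0.5,0,-0.8],[-0.074,0.98,-0.086],1],[[0.7,0,-0.7],[-0.074,0.98,-0.086],1],[[0.7,0,-0.7],[-0.074,0.98,-0.086],1]])

```text
time: 10.4
tool_pos: [0.5291, 0.0904, 0.169]
tool_rot: [0.673, -0.619, 0.291, -0.284]
contact_force: [0.2, 0.7, -1.2]
gripper_width: 0.571
```

Emit:
drive_tool(motion=[[[0.8,0,-0.5],[-0.074,0.98,-0.086],1],[[0.8,0,-0.5],[-0.074,0.98,-0.086],1],[[0.9,0,-0.4],[-0.074,0.98,-0.086],1],[[0.9,0,-0.4],[-0.074,0.98,-0.086],1],[[0.9,0,-0.3],[-0.074,0.98,-0.086],1],[[0.9,0,-0.3],[-0.074,0.98,-0.086],1],[[0.9,0,-0.2],[-0.074,0.98,-0.086],1],[[0.9,0,-0.2],[-0.074,0.98,-0.086],1]])

```text
time: 11.2
tool_pos: [0.5405, -0.0982, 0.1616]
tool_rot: [-0.512, 0.513, -0.488, 0.487]
contact_force: [0.0, -0.7, 0.0]
gripper_width: 0.575
```

```bash
python3 -c "
from plan import *
go(pocket(1,.08),flat(-87.33),False)
"
```

```text
t 11.2 pos [ 0.54  -0.098  0.162] q [-0.315 -0.073  1.856 -0.     1.361  1.206] F [ 0.046 -0.729  0.03 ] w 0.575
 turn(tool) [ 0.024  0.031 -0.009]  shift before-turn axes [ 4.027  3.271 -4.689]  after-turn axes [ 4.037  3.264 -4.685]
```

Emit:
drive_tool(motion=[[[0.8,0,-0.94],[0.02,0.03,0],1],[[0.8,0,-0.94],[0,0,0],1],[[0.8,0,-0.94],[0,0,0],1],[[0.8,0.6,-0.94],[0,0,0],1],[[0.84,0.9,-0.92],[0,0,0],1],[[0,0.9,0],[0,0,0],1],[[0,0.85,0],[0,0,0],1],[[0,0,0],[0,0,0],1]])

```text
time: 12.0
tool_pos: [0.4264, -0.2026, 0.0771]
tool_rot: [0.512, -0.512, 0.49, -0.485]
contact_force: [0.3, 0.6, -1.2]
gripper_width: 0.573
```

```bash
cat >> plan.py <<'E'
def held(f,p,zc=(.03,.14)):
    """maroon points within 80 mm of TCP xy"""
    W=cloud(f);h,s,v=cv2.split(cv2.cvtColor(f["img"],cv2.COLOR_BGR2HSV))
    m=(s>90)&((h<35)|(h>165))&(np.hypot(W[...,0]-p[0],W[...,1]-p[1])<.08)&(W[...,2]>zc[0])&(W[...,2]<zc[1])
    P=W[m]; print("n",len(P))
    if len(P)>20:
        print("x",np.percentile(P[:,0],[1,99]),"y",np.percentile(P[:,1],[1,99]),"z",np.percentile(P[:,2],[1,99]), cv2.minAreaRect((P[:,:2]*1000).astype(np.float32)))
E
python3 -c "
from plan import *
go(pocket(1,.019),flat(-87.33),False)
p=manip.state()['tool_pos']
for n in('scene','top'):held(grab(n,'e'+n),p)
f=load('escene.npz');g=load('etop.npz');cv2.imwrite('pics/e.png',np.hstack([cv2.resize(f['img'][80:220,150:320],None,fx=2.3,fy=2.8),cv2.resize(g['img'][140:300,300:460],None,fx=2.4,fy=2.45)]))
"
```

```text
t 12.0 pos [ 0.426 -0.203  0.077] q [-0.602 -0.165  2.092  0.001  1.223  0.919] F [ 0.286  0.612 -1.166] w 0.573
 turn(tool) [ 0.059  0.033 -0.062]  shift before-turn axes [0.093 2.325 0.077]  after-turn axes [0.08  2.326 0.065]
n 296
x [0.393 0.468] y [-0.227 -0.17 ] z [0.069 0.132] ((431.03662109375, -192.95669555664062), (65.65644836425781, 83.7624740600586), 58.87746810913086)
n 89
x [0.413 0.468] y [-0.207 -0.175] z [0.067 0.111] ((435.9944152832031, -203.5823974609375), (63.88435745239258, 59.902950286865234), 79.02950286865234)
```

View pics/e.png

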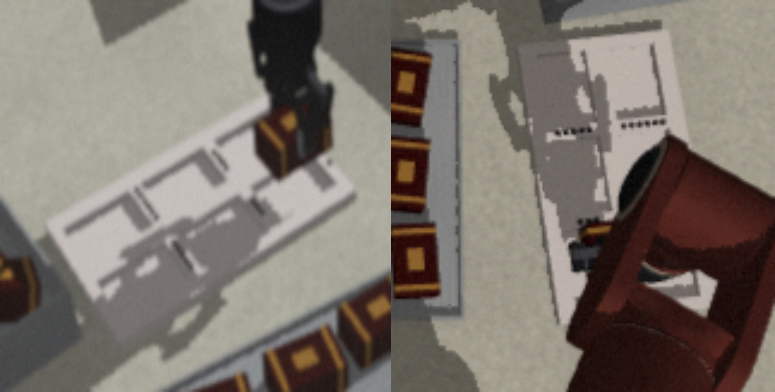

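Emit:
drive_tool(motion=[[[0.08,0.6,0.07],[0.06,0.03,-0.06],1],[[0,0.7,0],[0,0,0],1],[[0,0.5,0],[0,0,0],1],[[0,0.3,0],[0,0,0],1],[[0,0.2,0],[0,0,0],1],[[0,0,0],[0,0,0],1]])

```text
time: 12.7
tool_pos: [0.4315, -0.2063, 0.0234]
tool_rot: [0.512, -0.511, 0.485, -0.491]
contact_force: [-0.3, 0.3, -1.2]
gripper_width: 0.57
```

```bash
python3 -c "
from plan import *
for i in range(2): go(pocket(1,.0185),flat(-87.33),False); held(grab('scene'),manip.state()['tool_pos'])
"
```

```text
t 12.7 pos [ 0.432 -0.206  0.023] q [-0.602 -0.072  2.111  0.     1.096  0.921] F [-0.262  0.3   -1.247] w 0.57
 turn(tool) [-0.069  0.013  0.051]  shift before-turn axes [-0.078  0.196 -0.133]  after-turn axes [-0.077  0.197 -0.132]
n 233
x [0.404 0.474] y [-0.229 -0.175] z [0.031 0.089] ((436.8410949707031, -196.53631591796875), (65.32404327392578, 81.442138671875), 63.40153884887695)
t 12.75 pos [ 0.432 -0.206  0.024] q [-0.602 -0.073  2.11   0.     1.096  0.921] F [ 0.355 -0.123 -1.029] w 0.572
 turn(tool) [-0.076  0.013  0.057]  shift before-turn axes [-0.089  0.215 -0.145]  after-turn axes [-0.087  0.217 -0.144]
n 233
x [0.402 0.472] y [-0.231 -0.175] z [0.031 0.091] ((435.4549560546875, -190.50259399414062), (73.58493041992188, 81.44340515136719), 5.5017476081848145)
```

Emit:
drive_tool(motion=[[[-0.08,0.1,-0.14],[-0.07,0,0.05],1],[[0,0.1,0],[0,0,0],1],[[0,0,0],[0,0,0],1],[[0,0,0],[0,0,0],-0.5],[[0,0,0],[0,0,0],-0.5],[[0,0,0],[0,0,0],-0.5],[[0,0,0],[0,0,0],-0.5]])

```text
time: 13.5
tool_pos: [0.4281, -0.2046, 0.0187]
tool_rot: [-0.512, 0.512, -0.488, 0.488]
contact_force: [0.3, 0.3, 0.2]
gripper_width: 0.752
```

Emit:
drive_tool(motion=[[[0,-0.5,0],[0,0,0],-0.5],[[0,-1,0],[0,0,0],-0.5],[[0,-1,0],[0,0,0],-0.5],[[0,-1,0],[0,0,0],-0.5],[[-1,-1,0],[0,0,0],-1],[[-1,-0.5,0],[0,0,0],-1],[[-1,0,0],[0,0,0],-1],[[-1,0,0],[0,0,0],-1],[[-1,0,0],[0,0,0],-1],[[-1,0,0],[0,0,0],-1],[[-1,0,0],[0,0,0],-1],[[-1,0,0],[0,0,0],-1]])

```text
time: 14.7
tool_pos: [0.4185, -0.0038, 0.1447]
tool_rot: [0.512, -0.511, 0.487, -0.489]
contact_force: [1.1, -0.1, -0.4]
gripper_width: 1.003
```

```bash
cat >> plan.py <<'E'
BOXC=(.2,.75,-.12,.24); BOXT=(.3,.75,-.36,-.13)
def survey(tag):
    f=grab('top',tag+'t'); g=grab('scene',tag+'s')
    for nm,q in(('top',f),('scene',g)):
        for c in cartons(q,.03,.06,(.3,.73,-.36,.24),.044):
            t=np.array(c[:2])-TC[:2];M=np.array([[np.cos(TA),np.sin(TA)],[-np.sin(TA),np.cos(TA)]])@t
            print(nm,np.array(c[:6]),"tray xy",M if c[1]<-.12 else "",c[6])
E
python3 -c "
from plan import *
survey('f')
go([.45,.006,.1],flat(-90),False)
"
```

```text
top [ 0.428 -0.202  3.886 79.267 52.253  0.042] tray xy [-0.106  0.044] [387.011 247.922]
top [ 0.558  0.007 -9.763 57.367 47.837  0.043] tray xy  [304.915 204.282]
top [ 0.561  0.12  -3.018 81.338 47.042  0.042] tray xy  [264.477 207.409]
top [  0.649  -0.    -12.93   81.066  49.943   0.043] tray xy  [305.548 174.345]
scene [ 0.567  0.125 -3.105 82.206 56.55   0.041] tray xy  [303.045 247.054]
scene [ 0.662  0.004 73.782 57.008 55.326  0.043] tray xy  [238.913 227.6  ]
scene [ 0.624  0.012 80.746 56.636 17.311  0.043] tray xy  [256.511 223.8  ]
scene [ 0.551  0.013 -9.949 81.209 58.702  0.041] tray xy  [282.28  211.056]
scene [ 0.452  0.01  -1.031 84.172 59.582  0.041] tray xy  [313.324 192.981]
scene [ 0.432 -0.197  2.446 78.362 59.388  0.041] tray xy [-0.102  0.049] [277.095 140.23 ]
t 14.8 pos [ 0.418 -0.003  0.144] q [-0.185 -0.413  2.166  0.     1.387  1.334] F [1.307 0.72  0.192] w 1.003
 turn(tool) [-0.017  0.586  0.001]  shift before-turn axes [-0.29   1.777  1.279]  after-turn axes [-0.355  1.775  1.265]
```

Emit:
drive_tool(motion=[[[-0.2,0.5,1],[0,0.58,0],-1],[[-0.12,1,0.18],[0,0,0],-1],[[0,1,0],[0,0,0],-1],[[0,1,0],[0,0,0],-1],[[0,0.8,0],[0,0,0],-1],[[0,0.5,0],[0,0,0],-1],[[0,0.25,0],[0,0,0],-1],[[0,0,0],[0,0,0],1],[[0,0,0],[0,0,0],1],[[0,0,0],[0,0,0],1],[[0,0,0],[0,0,0],1],[[0,0,0],[0,0,0],1]])

```text
time: 16.0
tool_pos: [0.4493, 0.0041, 0.0189]
tool_rot: [-0.5, 0.499, -0.5, 0.502]
contact_force: [-0.4, -0.6, 5.8]
gripper_width: 0.57
```

Emit:
drive_tool(motion=[[[0,-0.4,0],[0,0,0],1],[[0,-0.8,0],[0,0,0],1],[[0,-1,0],[0,0,0],1],[[0,-0.8,0],[0,0,0],1],[[0,0,0],[0,0,0],1]])

```text
time: 16.5
tool_pos: [0.4498, 0.0042, 0.0955]
tool_rot: [-0.501, 0.498, -0.499, 0.503]
contact_force: [0.2, 0.5, -1.0]
gripper_width: 0.577
```

```bash
python3 -c "
from plan import *
go(pocket(2,.075),flat(-87.33),False)
held(grab('scene','g'),manip.state()['tool_pos'])
"
```

```text
t 16.5 pos [0.45  0.004 0.096] q [-0.156 -0.264  2.14  -0.     1.259  1.417] F [ 0.247  0.544 -1.034] w 0.577
 turn(tool) [-0.074 -0.567  0.017]  shift before-turn axes [11.703  0.833 -0.681]  after-turn axes [11.656  0.821 -1.253]
n 437
x [0.418 0.524] y [-0.02   0.036] z [0.04  0.123] ((471.76397705078125, 7.48609733581543), (111.96782684326172, 54.445858001708984), 4.604079246520996)
```

Emit:
drive_tool(motion=[[[1,0,-0.2],[0,-0.57,0],1],[[1,0,-0.2],[0,0,0],1],[[1,0,-0.2],[0,0,0],1],[[1,0,-0.2],[0,0,0],1],[[1,0,-0.2],[0,0,0],1],[[1,0,-0.25],[0,0,0],1],[[1,0,0],[0,0,0],1],[[1,0,0],[0,0,0],1],[[1,0,0],[0,0,0],1],[[1,0,0],[0,0,0],1],[[1,0,0],[0,0,0],1],[[0.66,0,0],[0,0,0],1]])

```text
time: 17.75
tool_pos: [0.4278, -0.2886, 0.0905]
tool_rot: [-0.511, 0.511, -0.489, 0.488]
contact_force: [0.1, 0.6, -1.4]
gripper_width: 0.569
```

Emit:
drive_tool(motion=[[[0,0.8,0],[0,0,0],1],[[0,0.8,0],[0,0,0],1],[[0,0,0],[0,0,0],1]])

```text
time: 18.05
tool_pos: [0.4262, -0.2856, 0.0481]
tool_rot: [-0.511, 0.512, -0.491, 0.485]
contact_force: [-1.0, 0.6, -1.5]
gripper_width: 0.572
```

```bash
python3 -c "
from plan import *
go(pocket(2,.0175),flat(-87.33),False)
held(grab('scene','g'),manip.state()['tool_pos'])
"
```

```text
t 18.05 pos [ 0.426 -0.286  0.048] q [-0.736 -0.018  2.01   0.     1.158  0.789] F [-1.047  0.645 -1.477] w 0.572
 turn(tool) [ 0.067 -0.001 -0.068]  shift before-turn axes [0.13  1.22  0.238]  after-turn axes [0.122 1.222 0.231]
n 424
x [0.39  0.467] y [-0.308 -0.209] z [0.039 0.102] ((428.76495361328125, -259.3309020996094), (78.89372253417969, 104.0245361328125), 0.3017592430114746)
```

Emit:
drive_tool(motion=[[[0,0.5,0],[0,0,0],1],[[0,0.3,0],[0,0,0],1],[[0,0,0],[0,0,0],1],[[0,0,0],[0,0,0],1],[[0,0,0],[0,0,0],1]])

```text
time: 18.6
tool_pos: [0.4293, -0.2883, 0.033]
tool_rot: [0.512, -0.512, 0.488, -0.489]
contact_force: [-0.2, -0.3, -0.8]
gripper_width: 0.571
```

```bash
python3 -c "
from plan import *
go(pocket(2,.0175),flat(-87.33),False)
"
```

```text
t 18.6 pos [ 0.429 -0.288  0.033] q [-0.735  0.01   2.012 -0.     1.118  0.789] F [-0.187 -0.336 -0.78 ] w 0.571
 turn(tool) [-0.013  0.002  0.013]  shift before-turn axes [0.008 0.619 0.111]  after-turn axes [0.009 0.619 0.112]
```

Emit:
drive_tool(motion=[[[0,0,0.15],[0,0,0],1],[[0,0.2,0],[0,0,0],1],[[0,0.2,0],[0,0,0],1],[[0,0.2,0],[0,0,0],1],[[0,0,0],[0,0,0],1],[[0,0,0],[0,0,0],1],[[0,0,0],[0,0,0],-0.5],[[0,0,0],[0,0,0],-0.5],[[0,0,0],[0,0,0],-0.5],[[0,0,0],[0,0,0],-0.5]])

```text
time: 19.6
tool_pos: [0.4326, -0.2878, 0.0172]
tool_rot: [-0.512, 0.512, -0.488, 0.488]
contact_force: [0.3, -0.2, 0.3]
gripper_width: 0.752
```

Emit:
drive_tool(motion=[[[0,-0.5,0],[0,0,0],-0.5],[[0,-1,0],[0,0,0],-0.5],[[0,-1,0],[0,0,0],-0.5],[[0,-1,0],[0,0,0],-0.5],[[-1,-1,0],[0,0,0],-1],[[-1,-0.5,0.4],[0,0,0],-1],[[-1,0,0.4],[0,0,0],-1],[[-1,0,0.4],[0,0,0],-1],[[-1,0,0.4],[0,0,0],-1],[[-1,0,0.4],[0,0,0],-1],[[-1,0,0.4],[0,0,0],-1],[[-1,0,0.4],[0,0,0],-1]])

```text
time: 20.8
tool_pos: [0.4937, -0.0837, 0.1435]
tool_rot: [0.512, -0.511, 0.488, -0.489]
contact_force: [0.7, -0.5, -0.2]
gripper_width: 0.999
```

```bash
python3 -c "
from plan import *
survey('h')
go([.5465,.0075,.018],flat(-99.4),False)
"
```

```text
top [ 0.432 -0.285  1.434 78.837 53.29   0.041] tray xy [-0.106 -0.039] [417.4   244.444]
top [ 0.546  0.008 -9.395 81.579 50.12   0.043] tray xy  [305.379 210.172]
top [ 0.561  0.121 -3.561 81.719 47.073  0.043] tray xy  [264.443 207.409]
top [  0.649  -0.    -12.67   80.96   49.965   0.042] tray xy  [305.434 174.145]
scene [ 0.566  0.125 -3.033 81.909 56.089  0.042] tray xy  [302.898 246.102]
scene [  0.652   0.005 -13.633  75.445  57.851   0.043] tray xy  [244.271 226.897]
scene [ 0.551  0.013 -9.887 80.935 58.873  0.042] tray xy  [281.707 210.495]
scene [ 0.445 -0.197 83.572 63.199 55.757  0.041] tray xy [-0.089  0.049] [272.826 142.522]
scene [ 0.456 -0.279 71.397 67.626 45.808  0.04 ] tray xy [-0.082 -0.033] [254.574 126.705]
t 20.9 pos [ 0.494 -0.083  0.143] q [-0.315 -0.18   1.985  0.     1.335  1.206] F [-0.068 -0.216 -0.215] w 1.0
 turn(tool) [-0.02   2.456 -0.   ]  shift before-turn axes [-3.495  5.018  2.273]  after-turn axes [-3.899  5.015  1.486]
```

Emit:
drive_tool(motion=[[[0,0,0],[0,0.82,0],-1],[[0,0,0],[0,0.82,0],-1],[[0,0,0],[0,0.82,0],-1],[[-1,0.2,0.4],[0,0,0],-1],[[-1,0.2,0.4],[0,0,0],-1],[[-1,0.4,0.4],[0,0,0],-1],[[-0.9,0.6,0.29],[0,0,0],-1],[[0,1,0],[0,0,0],-1],[[0,0.6,0],[0,0,0],-1],[[0,0,0],[0,0,0],-1],[[0,0,0],[0,0,0],-1]])

```text
time: 22.0
tool_pos: [0.5462, 0.0044, 0.0677]
tool_rot: [-0.456, 0.456, -0.54, 0.541]
contact_force: [-0.0, 0.3, 0.3]
gripper_width: 0.999
```

```bash
python3 -c "
from plan import *
go([.5465,.0075,.018],flat(-99.4),False)
"
```

```text
t 22.0 pos [0.546 0.004 0.068] q [-0.128  0.027  1.928 -0.001  1.187  1.612] F [-0.011  0.321  0.294] w 0.999
 turn(tool) [-0.005 -0.055  0.006]  shift before-turn axes [-0.126  1.988 -0.01 ]  after-turn axes [-0.125  1.988 -0.009]
```

Emit:
drive_tool(motion=[[[-0.12,0.6,0],[0,-0.05,0],-1],[[0,0.7,0],[0,0,0],-1],[[0,0.4,0],[0,0,0],-1],[[0,0.25,0],[0,0,0],-1],[[0,0,0],[0,0,0],1],[[0,0,0],[0,0,0],1],[[0,0,0],[0,0,0],1],[[0,0,0],[0,0,0],1],[[0,0,0],[0,0,0],1]])

```text
time: 22.9
tool_pos: [0.5478, 0.0079, 0.0197]
tool_rot: [-0.458, 0.457, -0.538, 0.54]
contact_force: [0.1, 0.7, 3.0]
gripper_width: 0.575
```

Emit:
drive_tool(motion=[[[0,-0.4,0],[0,0,0],1],[[0,-0.8,0],[0,0,0],1],[[0,-1,0],[0,0,0],1],[[0,-0.8,0],[0,0,0],1],[[0,0,0],[0,-0.82,0],1],[[0,0,0],[0,-0.82,0],1],[[0,0,0],[0,-0.8,0],1],[[0,0,0],[0,0,0],1]])

```text
time: 23.7
tool_pos: [0.5465, 0.0081, 0.0938]
tool_rot: [-0.512, 0.512, -0.487, 0.488]
contact_force: [0.0, 0.3, -1.5]
gripper_width: 0.572
```

```bash
python3 -c "
from plan import *
go(pocket(3,.075),flat(-87.33),False)
held(grab('scene','g'),manip.state()['tool_pos'],(.06,.14))
"
```

```text
t 23.7 pos [0.546 0.008 0.094] q [-0.121 -0.007  1.913 -0.     1.235  1.401] F [ 0.015  0.287 -1.455] w 0.572
 turn(tool) [-0.001  0.03   0.005]  shift before-turn axes [ 8.271  0.756 -0.905]  after-turn axes [ 8.274  0.753 -0.883]
n 342
x [0.513 0.587] y [-0.014  0.036] z [0.084 0.12 ] ((549.9764404296875, 9.705022811889648), (75.42445373535156, 51.21186828613281), 3.764866828918457)
```

Emit:
drive_tool(motion=[[[0.92,0,-0.1],[0,0,0],1],[[0.92,0,-0.1],[0,0,0],1],[[0.92,0,-0.1],[0,0,0],1],[[0.92,0,-0.1],[0,0,0],1],[[0.92,0,-0.1],[0,0,0],1],[[0.92,0,-0.1],[0,0,0],1],[[0.92,0,-0.1],[0,0,0],1],[[0.92,0.4,-0.1],[0,0,0],1],[[0.92,1,0],[0,0,0],1],[[0,0.8,0],[0,0,0],1],[[0,0,0],[0,0,0],1],[[0,0,0],[0,0,0],1]])

```text
time: 24.95
tool_pos: [0.5367, -0.1994, 0.0385]
tool_rot: [-0.512, 0.512, -0.488, 0.487]
contact_force: [0.9, -0.7, -1.4]
gripper_width: 0.569
```

```bash
python3 -c "
from plan import *
go(pocket(3,.0185),flat(-87.33),False)
"
```

```text
t 24.95 pos [ 0.537 -0.199  0.039] q [-0.486  0.128  1.876 -0.     1.138  1.037] F [ 0.924 -0.696 -1.402] w 0.569
 turn(tool) [ 0.007  0.023 -0.003]  shift before-turn axes [ 0.002  0.801 -0.105]  after-turn axes [ 0.002  0.801 -0.105]
```

Emit:
drive_tool(motion=[[[0,0.3,-0.06],[0,0,0],1],[[0,0.3,0],[0,0,0],1],[[0,0.2,0],[0,0,0],1],[[0,0,0],[0,0,0],1],[[0,0,0],[0,0,0],1],[[0,0,0],[0,0,0],-0.5],[[0,0,0],[0,0,0],-0.5],[[0,0,0],[0,0,0],-0.5],[[0,0,0],[0,0,0],-0.5]])

```text
time: 25.85
tool_pos: [0.5355, -0.1998, 0.0187]
tool_rot: [-0.512, 0.512, -0.487, 0.488]
contact_force: [-0.5, 0.4, 0.2]
gripper_width: 0.751
```

Emit:
drive_tool(motion=[[[0,-0.5,0],[0,0,0],-0.5],[[0,-1,0],[0,0,0],-0.5],[[0,-1,0],[0,0,0],-0.5],[[0,-1,0],[0,0,0],-0.5],[[-1,-0.5,0],[0,0,0],-1],[[-1,0,0.2],[0,0,0],-1],[[-1,0,0.2],[0,0,0],-1],[[-1,0,0.2],[0,0,0],-1],[[-1,0,0.2],[0,0,0],-1],[[-1,0,0.2],[0,0,0],-1],[[-1,0,0.2],[0,0,0],-1],[[-1,0,0],[0,0,0],-1]])

```text
time: 27.05
tool_pos: [0.5562, 0.0025, 0.1199]
tool_rot: [0.513, -0.512, 0.487, -0.488]
contact_force: [0.2, -0.6, -0.5]
gripper_width: 1.0
```

```bash
python3 -c "
from plan import *
survey('i')
go([.561,.121,.018],flat(-93.3),False)
"
```

```text
top [ 0.428 -0.203  2.855 79.071 52.846  0.04 ] tray xy [-0.106  0.044] [386.978 248.077]
top [ 0.432 -0.285  1.434 79.09  53.731  0.041] tray xy [-0.106 -0.039] [417.411 244.433]
top [ 0.534 -0.198  2.618 80.309 52.622  0.04 ] tray xy [0.    0.044] [380.455 209.443]
top [ 0.561  0.12  -3.018 81.627 47.042  0.043] tray xy  [264.575 207.207]
scene [ 0.565  0.125 -2.993 77.718 57.333  0.043] tray xy  [303.577 245.392]
scene [  0.653   0.004 -15.993  75.005  59.771   0.043] tray xy  [244.04 226.8 ]
scene [ 0.538 -0.192  3.929 77.792 58.867  0.042] tray xy [0.005 0.049] [243.299 157.117]
scene [ 0.466 -0.284 60.015 66.432 25.64   0.04 ] tray xy [-0.072 -0.039] [251.293 126.805]
t 27.15 pos [0.556 0.004 0.12 ] q [-0.127 -0.017  1.876  0.     1.281  1.391] F [ 0.548 -0.474 -0.353] w 0.999
 turn(tool) [-0.014  1.262 -0.001]  shift before-turn axes [-4.672  4.063  0.457]  after-turn axes [-4.695  4.062 -0.055]
```

Emit:
drive_tool(motion=[[[0,0,0],[0,0.63,0],-1],[[0,0,0],[0,0.63,0],-1],[[-1,0.2,0],[0,0,0],-1],[[-1,0.2,0],[0,0,0],-1],[[-1,0.2,0],[0,0,0],-1],[[-1,0.6,0],[0,0,0],-1],[[-0.7,0.8,0],[0,0,0],-1],[[0,0.5,0],[0,0,0],-1],[[0,0,0],[0,0,0],-1],[[0,0,0],[0,0,0],-1]])

```text
time: 28.15
tool_pos: [0.563, 0.1177, 0.0564]
tool_rot: [-0.484, 0.484, -0.515, 0.516]
contact_force: [0.6, -1.4, -0.4]
gripper_width: 1.002
```

```bash
python3 -c "
from plan import *
go([.561,.1205,.018],flat(-93.3),False)
"
```

```text
t 28.15 pos [0.563 0.118 0.056] q [ 0.077  0.108  1.863 -0.001  1.17   1.71 ] F [ 0.577 -1.36  -0.356] w 1.002
 turn(tool) [-0.007 -0.046  0.009]  shift before-turn axes [-0.109  1.538 -0.088]  after-turn axes [-0.108  1.538 -0.086]
```

Emit:
drive_tool(motion=[[[-0.1,0.6,-0.09],[0,-0.05,0],-1],[[0,0.5,0],[0,0,0],-1],[[0,0.25,0],[0,0,0],-1],[[0,0.17,0],[0,0,0],-1],[[0,0,0],[0,0,0],1],[[0,0,0],[0,0,0],1],[[0,0,0],[0,0,0],1],[[0,0,0],[0,0,0],1],[[0,0,0],[0,0,0],1]])

```text
time: 29.05
tool_pos: [0.5613, 0.1214, 0.0188]
tool_rot: [-0.486, 0.485, -0.513, 0.514]
contact_force: [0.4, -0.5, 2.3]
gripper_width: 0.572
```

Emit:
drive_tool(motion=[[[0,-0.4,0],[0,0,0],1],[[0,-0.8,0],[0,0,0],1],[[0,-1,0],[0,0,0],1],[[0,-0.8,0],[0,0,0],1],[[0,0,0],[0,-0.6,0],1],[[0,0,0],[0,-0.6,0],1],[[0,0,0],[0,0,0],1],[[0,0,0],[0,0,0],1]])

```text
time: 29.85
tool_pos: [0.5603, 0.1214, 0.093]
tool_rot: [-0.512, 0.512, -0.488, 0.488]
contact_force: [0.3, -0.2, -1.9]
gripper_width: 0.574
```

```bash
python3 -c "
from plan import *
go(pocket(4,.0185),flat(-87.33),False)
held(grab('scene','g'),manip.state()['tool_pos'],(.06,.14))
"
```

```text
t 29.85 pos [0.56  0.121 0.093] q [ 0.084  0.057  1.85  -0.     1.235  1.607] F [ 0.346 -0.219 -1.937] w 0.574
 turn(tool) [0.001 0.009 0.005]  shift before-turn axes [16.132  2.988 -1.661]  after-turn axes [16.135  2.981 -1.648]
n 417
x [0.556 0.602] y [0.098 0.149] z [0.089 0.121] ((577.4784545898438, 123.08802032470703), (51.08882522583008, 50.66472244262695), 3.6658284664154053)
```

Emit:
drive_tool(motion=[[[1,0,-0.15],[0,0,0],1],[[1,0,-0.15],[0,0,0],1],[[1,0,-0.15],[0,0,0],1],[[1,0,-0.15],[0,0,0],1],[[1,0,-0.15],[0,0,0],1],[[1,0,-0.15],[0,0,0],1],[[1,0,-0.15],[0,0,0],1],[[1,0,-0.15],[0,0,0],1],[[1,0,-0.15],[0,0,0],1],[[1,0,-0.15],[0,0,0],1],[[1,0,-0.15],[0,0,0],1],[[1,0,0],[0,0,0],1]])

```text
time: 31.1
tool_pos: [0.5333, -0.1811, 0.0929]
tool_rot: [-0.512, 0.512, -0.488, 0.488]
contact_force: [-0.1, 0.5, -0.8]
gripper_width: 0.575
```

Emit:
drive_tool(motion=[[[1,0,0],[0,0,0],1],[[1,0,0],[0,0,0],1],[[1,0,0],[0,0,0],1],[[1,0,0],[0,0,0],1],[[0.13,0.5,0],[0,0,0],1],[[0,1,0],[0,0,0],1],[[0,0.7,0],[0,0,0],1],[[0,0,0],[0,0,0],1],[[0,0,0],[0,0,0],1],[[0,0,0],[0,0,0],1]])

```text
time: 32.1
tool_pos: [0.5397, -0.2835, 0.0393]
tool_rot: [0.512, -0.512, 0.487, -0.488]
contact_force: [0.0, 0.4, -1.1]
gripper_width: 0.574
```

```bash
python3 -c "
from plan import *
go(pocket(4,.0178),flat(-87.33),False)
held(grab('scene','g'),manip.state()['tool_pos'],(.05,.14))
"
```

```text
t 32.1 pos [ 0.54  -0.283  0.039] q [-0.606  0.205  1.787 -0.     1.147  0.916] F [ 0.011  0.401 -1.055] w 0.574
 turn(tool) [-0.021  0.026  0.017]  shift before-turn axes [-0.005  0.861 -0.073]  after-turn axes [-0.004  0.861 -0.071]
n 243
x [0.505 0.583] y [-0.306 -0.228] z [0.051 0.107] ((546.8865966796875, -268.85833740234375), (64.47946166992188, 85.84230041503906), 51.67176818847656)
```

Emit:
drive_tool(motion=[[[0,0.3,-0.05],[0,0,0],1],[[0,0.3,0],[0,0,0],1],[[0,0.24,0],[0,0,0],1],[[0,0,0],[0,0,0],1],[[0,0,0],[0,0,0],1],[[0,0,0],[0,0,0],-0.5],[[0,0,0],[0,0,0],-0.5],[[0,0,0],[0,0,0],-0.5],[[0,0,0],[0,0,0],-0.5]])

```text
time: 33.05
tool_pos: [0.5376, -0.2833, 0.0169]
tool_rot: [-0.512, 0.512, -0.488, 0.488]
contact_force: [0.3, 0.0, -0.5]
gripper_width: 0.748
```

Emit:
drive_tool(motion=[[[0,-0.5,0],[0,0,0],-0.5],[[0,-1,0],[0,0,0],-0.5],[[0,-1,0],[0,0,0],-0.5],[[0,-1,0],[0,0,0],-0.5],[[-1,-1,0],[0,0,0],-1],[[-1,0,0.4],[0,0,0],-1],[[-1,0,0.4],[0,0,0],-1],[[-1,0,0.4],[0,0,0],-1],[[-1,0,0.4],[0,0,0],-1],[[-1,0,0.4],[0,0,0],-1],[[-1,0,0.4],[0,0,0],-1],[[-1,0,0.4],[0,0,0],-1]])

```text
time: 34.25
tool_pos: [0.5984, -0.0792, 0.1308]
tool_rot: [0.512, -0.512, 0.487, -0.488]
contact_force: [0.0, 0.4, 0.3]
gripper_width: 1.0
```

```bash
python3 -c "
from plan import *
survey('j')
go([.649,-.0,.018],flat(-102.9),False)
"
```

```text
top [ 0.427 -0.212 -3.903 80.806 40.955  0.042] tray xy [-0.108  0.034] [389.667 248.358]
top [ 0.432 -0.285  1.434 78.586 53.29   0.041] tray xy [-0.106 -0.039] [417.422 244.433]
top [  0.509  -0.216 -40.551  44.167  24.355   0.043] tray xy [-0.026  0.027] [387.297 217.541]
top [ 0.538 -0.28   4.402 80.329 53.215  0.041] tray xy [ 0.001 -0.039] [410.08  206.149]
top [  0.649  -0.001 -13.383  82.956  49.902   0.042] tray xy  [305.318 174.165]
scene [  0.653   0.005 -13.21   75.406  58.87    0.043] tray xy  [243.796 226.704]
scene [ 0.567 -0.185 86.577 52.883 26.576  0.041] tray xy [0.033 0.055] [236.705 162.727]
scene [ 0.573 -0.271 75.367 61.306 26.109  0.041] tray xy [ 0.035 -0.032] [218.864 144.114]
scene [ 0.434 -0.197  3.234 83.517 60.667  0.04 ] tray xy [-0.1    0.049] [276.556 141.21 ]
scene [ 0.436 -0.279  1.366 77.66  59.837  0.039] tray xy [-0.101 -0.033] [262.574 124.459]
t 34.35 pos [ 0.599 -0.078  0.131] q [-0.253  0.083  1.754  0.001  1.303  1.266] F [-0.433 -0.733  0.027] w 0.996
 turn(tool) [-0.02   3.175 -0.003]  shift before-turn axes [-3.001  4.513  2.16 ]  after-turn axes [-3.479  4.509  1.264]
```

Emit:
drive_tool(motion=[[[0,0,0],[0,0.8,0],-1],[[0,0,0],[0,0.8,0],-1],[[0,0,0],[0,0.8,0],-1],[[0,0,0],[0,0.77,0],-1],[[-1,0.2,0.3],[0,0,0],-1],[[-1,0.2,0.4],[0,0,0],-1],[[-1,0.6,0.4],[0,0,0],-1],[[-0.46,1,0.16],[0,0,0],-1],[[0,0.7,0],[0,0,0],-1],[[0,0,0],[0,0,0],-1],[[0,0,0],[0,0,0],-1],[[0,0,0],[0,0,0],-1]])

```text
time: 35.55
tool_pos: [0.6488, -0.0042, 0.0637]
tool_rot: [-0.44, 0.439, -0.553, 0.555]
contact_force: [0.0, 0.5, 0.2]
gripper_width: 0.998
```

```bash
python3 -c "
from plan import *
go([.649,-.0005,.018],flat(-103.1),False)
"
```

```text
t 35.55 pos [ 0.649 -0.004  0.064] q [-0.121  0.257  1.679 -0.001  1.203  1.679] F [0.02  0.54  0.156] w 0.998
 turn(tool) [-0.03  -0.007  0.003]  shift before-turn axes [-0.146  1.827 -0.031]  after-turn axes [-0.146  1.827 -0.026]
```

Emit:
drive_tool(motion=[[[-0.14,0.6,0],[0,0,0],-1],[[0,0.6,0],[0,0,0],-1],[[0,0.4,0],[0,0,0],-1],[[0,0.2,0],[0,0,0],-1],[[0,0,0],[0,0,0],1],[[0,0,0],[0,0,0],1],[[0,0,0],[0,0,0],1],[[0,0,0],[0,0,0],1],[[0,0,0],[0,0,0],1]])

```text
time: 36.45
tool_pos: [0.6497, 0.0002, 0.018]
tool_rot: [-0.44, 0.439, -0.553, 0.554]
contact_force: [-0.3, -0.5, 2.0]
gripper_width: 0.573
```

Emit:
drive_tool(motion=[[[0,-0.4,0],[0,0,0],1],[[0,-0.8,0],[0,0,0],1],[[0,-1,0],[0,0,0],1],[[0,-0.8,0],[0,0,0],1],[[0,0,0],[0,-0.79,0],1],[[0,0,0],[0,-0.79,0],1],[[0,0,0],[0,-0.79,0],1],[[0,0,0],[0,-0.79,0],1],[[0,0,0],[0,0,0],1],[[0,0,0],[0,0,0],1]])

```text
time: 37.45
tool_pos: [0.6488, 0.0003, 0.0923]
tool_rot: [-0.511, 0.511, -0.488, 0.489]
contact_force: [-0.5, 0.0, -1.2]
gripper_width: 0.574
```

```bash
python3 -c "
from plan import *
go(pocket(5,.0185),flat(-87.33),False)
held(grab('scene','g'),manip.state()['tool_pos'],(.06,.14))
"
```

```text
t 37.45 pos [0.649 0.    0.092] q [-0.114  0.225  1.664 -0.     1.252  1.411] F [-0.485  0.039 -1.232] w 0.574
 turn(tool) [-0.003 -0.005  0.005]  shift before-turn axes [ 7.77   2.955 -0.716]  after-turn axes [ 7.771  2.952 -0.718]
n 326
x [0.616 0.69 ] y [-0.021  0.028] z [0.086 0.121] ((653.904541015625, 2.2301769256591797), (74.57967376708984, 50.34006881713867), 2.6460459232330322)
```

Emit:
drive_tool(motion=[[[0.97,0,-0.1],[0,0,0],1],[[0.97,0,-0.1],[0,0,0],1],[[0.97,0,-0.1],[0,0,0],1],[[0.97,0,-0.1],[0,0,0],1],[[0.97,0,-0.1],[0,0,0],1],[[0.97,0,-0.1],[0,0,0],1],[[0.97,0,-0.1],[0,0,0],1],[[0.97,0.4,0],[0,0,0],1],[[0,1,0],[0,0,0],1],[[0,0.7,0],[0,0,0],1],[[0,0,0],[0,0,0],1],[[0,0,0],[0,0,0],1]])

```text
time: 38.7
tool_pos: [0.6403, -0.1936, 0.0391]
tool_rot: [-0.512, 0.512, -0.488, 0.488]
contact_force: [0.8, -1.0, -0.3]
gripper_width: 0.574
```

```bash
python3 -c "
from plan import *
go(pocket(5,.017),flat(-87.33),False)
held(grab('scene','g'),manip.state()['tool_pos'],(.05,.14))
"
```

```text
t 38.7 pos [ 0.64  -0.194  0.039] q [-0.405  0.331  1.634 -0.     1.178  1.118] F [ 0.814 -1.014 -0.261] w 0.574
 turn(tool) [ 0.012  0.016 -0.003]  shift before-turn axes [ 0.039  0.883 -0.016]  after-turn axes [ 0.039  0.883 -0.017]
n 269
x [0.604 0.683] y [-0.214 -0.133] z [0.051 0.119] ((646.4928588867188, -177.36761474609375), (61.716636657714844, 92.16789245605469), 48.958858489990234)
```

Emit:
drive_tool(motion=[[[0.04,0.3,0],[0,0,0],1],[[0,0.3,0],[0,0,0],1],[[0,0.25,0],[0,0,0],1],[[0,0,0],[0,0,0],1],[[0,0,0],[0,0,0],1],[[0,0,0],[0,0,0],-0.5],[[0,0,0],[0,0,0],-0.5],[[0,0,0],[0,0,0],-0.5],[[0,0,0],[0,0,0],-0.5]])

```text
time: 39.65
tool_pos: [0.641, -0.1955, 0.0188]
tool_rot: [0.512, -0.512, 0.488, -0.488]
contact_force: [0.2, -0.7, 0.6]
gripper_width: 0.75
```

Emit:
drive_tool(motion=[[[0,-0.5,0],[0,0,0],-0.5],[[0,-1,0],[0,0,0],-0.5],[[0,-1,0],[0,0,0],-0.5],[[0,-1,0],[0,0,0],-0.5],[[-1,-1,0],[0,0,0],1],[[-1,-1,-0.3],[0,0,0],1],[[-1,-0.5,-0.3],[0,0,0],1],[[-1,0,-0.3],[0,0,0],1],[[-1,0,-0.3],[0,0,0],1],[[-1,0,-0.3],[0,0,0],1],[[-1,0,-0.3],[0,0,0],1],[[-1,0,-0.3],[0,0,0],1]])

```text
time: 40.85
tool_pos: [0.5785, 0.0029, 0.1696]
tool_rot: [0.512, -0.511, 0.487, -0.489]
contact_force: [-0.5, 1.1, 0.2]
gripper_width: -0.0
```

Emit:
drive_tool(motion=[[[-1,0,-0.3],[0,0,0],1],[[-1,0,-0.3],[0,0,0],1],[[-1,0,-0.3],[0,0,0],1],[[-1,0,-0.3],[0,0,0],1],[[-1,0,-0.3],[0,0,0],1],[[-1,0,-0.3],[0,0,0],1],[[-1,0,-0.3],[0,0,0],1],[[-1,0,-0.3],[0,0,0],1],[[-1,0,-0.3],[0,0,0],1]])

```text
time: 41.75
tool_pos: [0.5004, 0.2245, 0.1695]
tool_rot: [0.512, -0.511, 0.487, -0.488]
contact_force: [0.7, -0.1, 0.4]
gripper_width: 0.002
```

```bash
python3 -c "
from plan import *
survey('k')
f=load('kt.npz');g=load('ks.npz')
for q in(f,g):
    W=cloud(q);v=cv2.cvtColor(q['img'],cv2.COLOR_BGR2GRAY)
    r=np.hypot(W[...,0]-.457,W[...,1]-.354)<.04
    z=W[...,2]
    m=r&(v>55)&(z>.013); P=W[m]
    if len(P): print('grey',len(P),np.median(P,0),np.percentile(P,[3,97],axis=0))
    m=r&(v<=55)&(z>.006);P=W[m]
    if len(P): print('black',len(P),np.median(P,0),np.percentile(P,[3,97],axis=0))
go([.457,.354,.06],flat(-87),False)
cv2.imwrite('pics/k.png',np.hstack([cv2.resize(f['img'][130:290,340:450],(400,580)),cv2.resize(f['img'][180:290,130:240],(400,580))]))
"
```

```text
top [ 0.428 -0.203  2.405 79.258 53.03   0.041] tray xy [-0.106  0.044] [387.132 247.78 ]
top [ 0.432 -0.285  1.434 78.837 52.85   0.041] tray xy [-0.106 -0.039] [417.444 244.444]
top [ 0.534 -0.198  2.852 80.506 52.413  0.041] tray xy [0.    0.044] [380.402 209.586]
top [ 0.538 -0.28   3.857 80.766 53.818  0.04 ] tray xy [ 0.001 -0.039] [410.136 205.852]
top [ 0.64  -0.193  0.725 81.789 52.497  0.04 ] tray xy [0.106 0.043] [374.198 172.721]
scene [ 0.645 -0.188  2.86  78.688 59.67   0.041] tray xy [0.111 0.049] [209.616 175.07 ]
scene [ 0.54  -0.192  3.788 81.79  58.63   0.041] tray xy [0.007 0.049] [244.333 157.345]
scene [ 0.434 -0.196  2.446 82.982 60.993  0.04 ] tray xy [-0.099  0.05 ] [276.622 141.061]
scene [ 0.544 -0.275  4.199 82.483 61.371  0.041] tray xy [ 0.007 -0.034] [228.056 140.697]
scene [ 0.439 -0.279  1.366 82.891 62.018  0.039] tray xy [-0.099 -0.033] [258.728 125.519]
black 2 [0.463 0.334 0.011] [[0.462 0.334 0.01 ]
 [0.464 0.334 0.012]]
grey 158 [0.457 0.357 0.021] [[0.442 0.343 0.014]
 [0.47  0.37  0.024]]
black 164 [0.47  0.364 0.012] [[0.444 0.336 0.007]
 [0.479 0.378 0.017]]
t 41.85 pos [0.5   0.226 0.169] q [ 0.288 -0.085  1.854  0.     1.371  1.808] F [-0.866 -0.414  0.41 ] w 0.003
 turn(tool) [-0.016 -0.016 -0.007]  shift before-turn axes [-5.209  4.376 -1.456]  after-turn axes [-5.213  4.374 -1.443]
```

View pics/k.png

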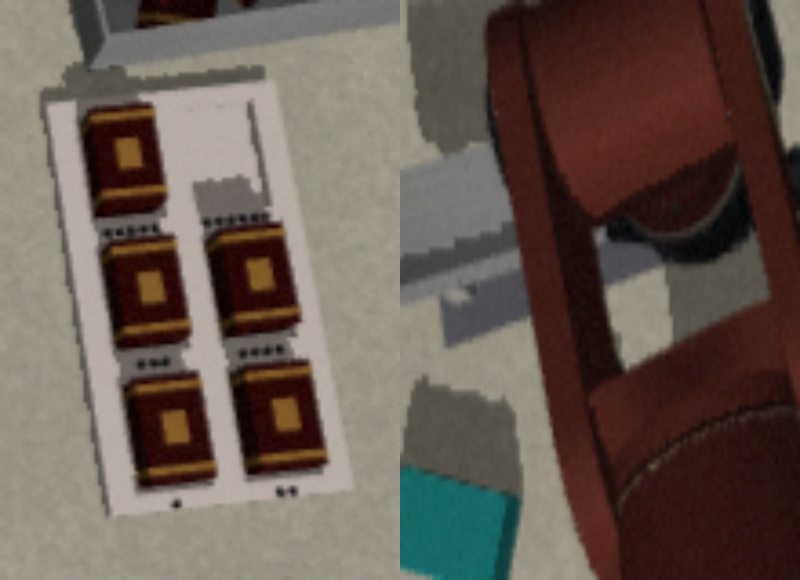

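Emit:
drive_tool(motion=[[[-1,0,-0.3],[0,0,0],1],[[-1,0,-0.3],[0,0,0],1],[[-1,0,-0.3],[0,0,0],1],[[-1,0,-0.3],[0,0,0],1],[[-1,0.8,-0.24],[0,0,0],1],[[-0.22,1,0],[0,0,0],1],[[0,1,0],[0,0,0],1],[[0,1,0],[0,0,0],1],[[0,0.8,0],[0,0,0],1],[[0,0,0],[0,0,0],1],[[0,0,0],[0,0,0],1]])

```text
time: 42.95
tool_pos: [0.4591, 0.3518, 0.0539]
tool_rot: [0.512, -0.512, 0.488, -0.488]
contact_force: [0.2, -0.4, 0.5]
gripper_width: -0.002
```

```bash
python3 -c "
from plan import *
go([.457,.3545,.022],flat(-87.3),False)
f=grab('scene','m');cv2.imwrite('pics/m.png',cv2.resize(f['img'][250:350,330:470],None,fx=5,fy=5))
q=load('a_top.npz');W=cloud(q);v=cv2.cvtColor(q['img'],cv2.COLOR_BGR2GRAY)
m=(np.hypot(W[...,0]-.457,W[...,1]-.354)<.03)&(v>55)&(W[...,2]>.015);c=np.argwhere(m).mean(0)[::-1];print(m.sum(),c,ray(q,c,.022),np.median(W[m],0))
"
```

```text
t 42.95 pos [0.459 0.352 0.054] q [ 0.526  0.119  1.857 -0.001  1.166  2.05 ] F [ 0.234 -0.351  0.502] w -0.002
 turn(tool) [-0.009 -0.001  0.005]  shift before-turn axes [-0.113  1.274 -0.079]  after-turn axes [-0.113  1.274 -0.078]
87 [181.471 252.552] [[0.455 0.355 0.022]] [0.455 0.356 0.021]
```

View pics/m.png

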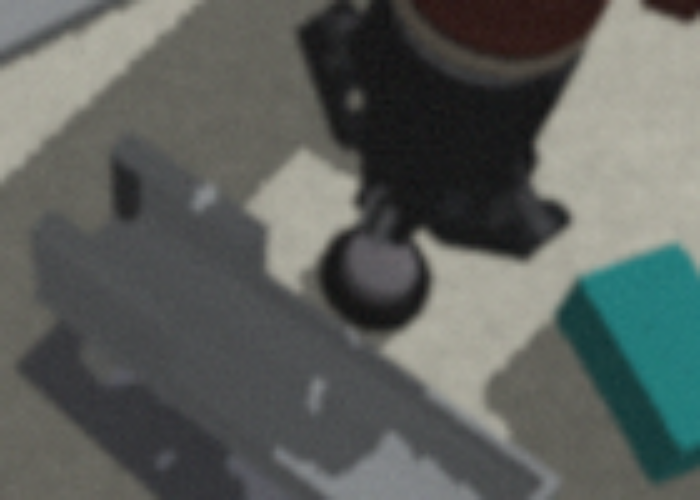

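Emit:
drive_tool(motion=[[[-0.12,0.4,-0.1],[0,0,0],1],[[0,0.4,0],[0,0,0],1],[[0,0.3,0],[0,0,0],1],[[0,0.15,0],[0,0,0],1],[[0,0.1,0],[0,0,0],1],[[0,0.1,0],[0,0,0],1],[[0,0,0],[0,0,0],1]])

```text
time: 43.7
tool_pos: [0.4556, 0.3548, 0.0169]
tool_rot: [-0.511, 0.512, -0.488, 0.488]
contact_force: [-3.3, -1.9, 4.9]
gripper_width: -0.002
```

Emit:
drive_tool(motion=[[[0,0.08,0],[0,0,0],1],[[0,0.08,0],[0,0,0],1],[[0,0,0],[0,0,0],1],[[0,0,0],[0,0,0],1]])

```text
time: 44.1
tool_pos: [0.4562, 0.3552, 0.0158]
tool_rot: [-0.511, 0.512, -0.488, 0.488]
contact_force: [-9.0, -5.3, 18.9]
gripper_width: 0.002
```

Emit:
drive_tool(motion=[[[0,-0.3,0],[0,0,0],1],[[0,-0.6,0],[0,0,0],1],[[0,-1,0],[0,0,0],1],[[0,-1,0],[0,0,0],1],[[0,-1,0],[0,0,0],1],[[0,-1,0],[0,0,0],1],[[1,-0.5,0],[0,0,0],1],[[1,0,0],[0,0,0],1],[[1,0,0],[0,0,0],1],[[0,0,0],[0,0,0],1],[[0,0,0],[0,0,0],1],[[0,0,0],[0,0,0],1]])

```text
time: 45.3
tool_pos: [0.4596, 0.2807, 0.1482]
tool_rot: [0.512, -0.512, 0.488, -0.488]
contact_force: [0.2, 0.1, -0.2]
gripper_width: 0.001
```

```bash
python3 -c "
from plan import *
survey('n')
g=load('ns.npz');W=cloud(g);v=cv2.cvtColor(g['img'],cv2.COLOR_BGR2GRAY)
m=(np.hypot(W[...,0]-.457,W[...,1]-.354)<.012);print('btn z',m.sum(),np.median(W[m],0))
m=(np.hypot(W[...,0]-.7,W[...,1]-.279)<.05)&(W[...,2]>.06);print('jar',np.median(W[m],0))
cv2.imwrite('pics/n.png',cv2.resize(g['img'],(800,600)))
st=manip.state();print(st['time'],st['tool_pos'],st['contact_force'])
"
```

```text
top [ 0.428 -0.202  3.886 79.635 52.253  0.041] tray xy [-0.106  0.044] [387.056 247.9  ]
top [ 0.432 -0.285  1.434 79.343 53.29   0.041] tray xy [-0.106 -0.039] [417.478 244.422]
top [ 0.534 -0.198  2.852 80.343 52.413  0.041] tray xy [0.    0.044] [380.414 209.586]
top [ 0.538 -0.28   3.857 80.45  54.298  0.041] tray xy [ 0.001 -0.039] [410.034 205.876]
top [ 0.64  -0.193  0.725 82.237 52.712  0.04 ] tray xy [0.106 0.043] [374.294 172.718]
scene [ 0.645 -0.188  2.625 79.039 59.832  0.041] tray xy [0.111 0.049] [209.872 174.919]
scene [ 0.539 -0.192  3.788 79.693 58.63   0.041] tray xy [0.006 0.049] [244.27  157.831]
scene [ 0.433 -0.197  2.446 81.071 59.502  0.041] tray xy [-0.101  0.049] [275.977 141.581]
scene [ 0.543 -0.276  3.89  79.935 59.876  0.04 ] tray xy [ 0.005 -0.034] [227.87  140.026]
scene [ 0.439 -0.279  1.366 82.891 61.848  0.039] tray xy [-0.099 -0.033] [259.735 125.229]
btn z 225 [0.457 0.347 0.422]
jar [0.703 0.283 0.084]
45.4 [0.459 0.281 0.148] [ 0.308 -0.272  0.17 ]
```

View pics/n.png

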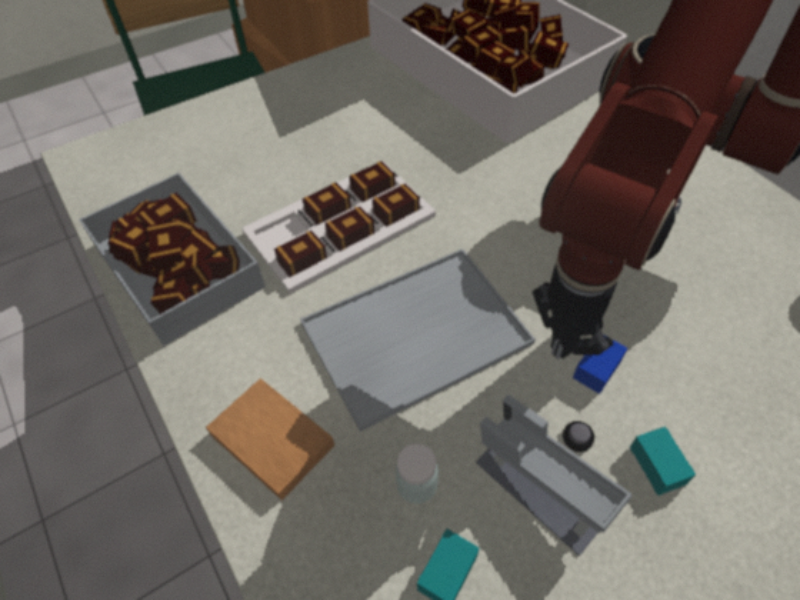

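```bash
python3 -c "
from plant import manip
print(manip.job_done(), manip.state()['time'])"
```

```text
the job is handed in; nothing more can be done
the job is handed in; nothing more can be done
```

The job is done and handed in at about 45 s of the 208 s limit.

**Packing:** I pushed the jammed carton about 75 mm up the slope, lifted it out and laid it in pocket 1. The four cartons from the catch tray then went into pockets 2, 3, 4 and 5, in that order.

**Button:** Last, I pressed the restart button with the fingers shut. The force was about 5 N at 16.9 mm height and jumped to 19 N only 1.1 mm lower. I took that as the button hitting its stop. I then released it and moved the arm clear.

**Last checks:**
- **Top camera:** all five cartons lie flat, within about 3 mm of their pocket centres, with tops at 40–41 mm against 43 mm expected.
- **Final picture:** pocket 6, the catch tray and the chute are empty, and the jar stands where it was.
- **Disturbances:** I saw no carton knocked aside and no slip of the grip.

**Weak or disagreeing checks:**
- **Scene camera:** it reads carton positions about 5 mm off from the top camera, partly because it sees their side faces. I relied on the top camera.
- **Button springing back:** the arm blocked the depth check of the button's height. I infer the release from the contact force dropping back to zero.

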